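# Lay out a boiler return set on the soldering board

## Robot

A 6-joint arm with a two-finger parallel gripper is mounted at the origin on the work surface. World frame = base frame: x ahead of the robot, y to its left, z up, the work surface at z = 0. Lengths are in mm, angles in rad, forces in N, time in s.
With the tool pointing down it reaches from about 400 to 925 mm from the base axis. Payload 12.5 kg.
Tool frame: the origin (TCP) lies midway between the tips of the shut fingers; the grasp point (between the pads) lies 19 mm behind it; z points along the fingers, y is the direction in which the jaws open and shut (so a half turn about z gives the same grasp; the last joint's range is limited). The gripper opens to 95 mm and grips with 3 to 60 N. Pads are 20 mm wide; open, the fingers measure 119 mm over their backs; the gripper's body (75 mm by 180 mm) begins 59 mm behind the grasp point.
Start: joints at [1.058, 0.491, 1.559, -0, 1.092, -0.106], TCP at [247.281, 574.02, 214.661] pointing down, gripper open.
Joint ranges: [-3.1, 3.1], [-0.84, 2.19], [0.05, 2.79], [-1.13, 4.28], [0.06, 2.93], [-2.69, 2.69]. Speed limits (rad/s): [2.22, 2.22, 2.79, 3.14, 3.14, 3.14].

## Interface

Orientations are given as [roll, pitch, yaw] about the fixed x, y, z axes, in that order (R = Rz(yaw) Ry(pitch) Rx(roll)).
In Python, from cell import env gives the robot as it stands.
- The arm moves only by the tool arm_command, never from a script. Its argument "steps" is a list of rows, each an object of numbers: "dx", "dy", "dz": the shift along the tool's x, y, z as a fraction of full scale; "rx", "ry", "rz": the turn, a rotation vector about the tool's x, y, z as a fraction of full scale; "claw": the gripper command: -1 is fully open, 1 is shut, values between are in proportion. In form: [{"dx": .., "dy": .., "dz": .., "rx": .., "ry": .., "rz": .., "claw": ..}, ...]. A call has 1 to 10 rows; each row shifts and turns the pose as measured when the row begins, along the tool's axes as they then stand; what a row does not reach is not made up. Full scale, the value 1, is 0.8 m for a shift and 90 degrees for a turn. A row lasts 1/8 s, in which the tool goes at most 62.5 mm and 10.7 degrees, less where a joint would pass 70% of its speed; a pose out of reach is approached as far as the arm can. A call with a number of a shift or a turn outside -1 to 1 is refused whole. A call with a gripper value outside its range is refused whole. The fingers move at their own pace and stop on an object; the grip force is fixed at half the most. Time passes only in rows, so rows that do not move let the fingers close. It gives the time, the measured TCP pose, the force and the opening at its end, in the units of the state.
- env.state(): the state, without advancing time (a new reading comes with each control period).
- env.read_camera(name): name is "scene" or "top" or "wrist"; returns (picture, depth): 480x640x3 uint8, red, green, blue; 480x640 float32, mm along the optical axis (not along the pixel's ray), 0 where there is no reading.
- env.get_calibration(name): a dict with "vfov" (degrees; the focal length in pixels is half the picture's height over the tangent of half this angle, whatever the lens; pixels are square), "cx", "cy" (the principal point, pixels), "xyz" and "attitude" of the camera in the world. Camera axes: x right, y up, looking along -z (the intrinsics and any distortion apply to the point x, -y, -z); pixel columns grow to the right and rows downward; lengths in mm; the calibration is good to about 2 mm. A picture is of the moment at which its call begins: read the wrist's pose just before it. get_calibration takes no time and is no camera call; for the wrist camera it gives the pose at the moment of the call.
- env.job_done(): hands the job in, once; it reports no verdict.
The state is a dict: "t": time; "joints": joint angles; "qvel": joint speeds; "tau": joint torques, N m; "eef_pos": TCP position; "tcp_rot": TCP orientation; "ft_force": force on the tool from outside, world axes, zero at the start; "moment": the same for the moment, N m; "opening": opening from 0.0 (shut) to 1.0 (fully open).
Only numpy, scipy, OpenCV 4.12 (cv2) and the standard library are available. Lean on these libraries where they do the work, as an engineer would, in place of code of your own. Each camera call takes 0.05 s, during which the arm holds its last target.

## Task

Lay out the fittings of the boiler return on the pencil crosses of the soldering board, so that the pipe pieces between them can be measured: in line between the two clamped pipe tails the ball valve on the cross beside the red-taped tail, the union on the cross beside the blue-taped tail, and the tee on the cross between them with its branch pointing along the drawn line to the single cross in front. Lay the drain cock on that front cross, its hose tail pointing away from the tee. Each fitting lies flat and square to the drawn lines, centred on its cross, with the valve's red handle and the drain cock's black knob on top; leave the flux pot, the wire spool and the tube cutter where they are.

Things in the scene. Friction and masses are not known exactly. Their poses are not given: they have to be found in the camera images.
- board: Pale grey soldering board, fixed, 240 x 480 x 12 mm, top 12 mm above the bench, lying left or right of the middle. Origin on its top face at the middle cross; z up, y along the long drawn line, +x away from the robot, -x towards the front cross. Pencil crosses (in this frame): middle (0, 0), the two side crosses (0, +105 mm) and (0, -105 mm), front cross (-95 mm, 0). The board reaches from x -155 to +85 mm and y -240 to +240 mm.
- red_tail: Short copper pipe, 60 mm long, 28 mm thick, with RED tape round its middle, held to the board by two steel clips, fixed. Origin on the board's top under the pipe's middle, on the long drawn line 200 mm from the middle cross (so 95 mm from the side cross beside it), at either the +y or the -y end; the blue tail is at the other. Pipe along y, top 31 mm above the board.
- blue_tail: The same pipe tail with BLUE tape round its middle, at the other end of the long drawn line; origin and axes as for the red tail.
- valve_c (a point): Brass ball valve with a red butterfly handle on top. At the start it lies flat on a 3 mm rubber mat beside the board. This point is on its pipe axis at mid-length, 20 mm above its underside. Pipe axis along its y, 90 mm long; octagonal middle 42 mm long, 40 mm wide (flat vertical sides, along x) and 40 mm high; round ends 33 mm thick; handle 56 mm long in y, 16 mm wide, top 50.5 mm above its underside. z up. Both ends alike. 0.25 to 0.55 kg.
- tee_c (a point): Copper tee. At the start it lies flat on a 3 mm rubber mat beside the board. This point is where its axes cross, 15.5 mm above its underside. Straight run 92 mm long along its y (from -46 to +46 mm), branch to its -x, ending 46 mm from this point; all tubes 29 mm thick with 31 mm rims 17 mm long at the ends. z up. Can be gripped across the run, 30 mm to either side of this point. 0.1 to 0.25 kg.
- union_c (a point): Union: large brass octagonal nut with a short copper socket at each end. At the start it lies flat on a 3 mm rubber mat beside the board. This point is the middle of the nut, 24 mm above its underside. Pipe axis along its y, 84 mm long; nut 26 mm long, 48 mm wide (flat vertical sides, along x) and 48 mm high; sockets 31 mm thick. z up. Both ends count as alike. 0.2 to 0.5 kg.
- drain_c (a point): Brass drain cock with a round black knob on top. At the start it lies flat on a 3 mm rubber mat beside the board. This point is the middle of its octagonal body, 14 mm above its underside. Lies along its x: smooth inlet (24 mm thick) to +x ending 34 mm from this point, ribbed hose tail (18 mm thick) to -x ending 42 mm away; octagonal body 28 mm long, 28 mm wide (flat vertical sides, along y), 28 mm high; knob 22 mm across, top 44 mm above its underside. z up. 0.1 to 0.25 kg.
- flux_c (a point): Bystander: round flux pot with green lid, 57 mm across, 42 mm high, standing loose near a front corner of the board (at its +y end). This point is its centre.
- spool_c (a point): Bystander: white flanged spool of solder wire, 90 mm across, 44 mm high, lying loose on the bench beyond the work. This point is its centre.
- cutter_c (a point): Bystander: blue tube cutter with black knob, 145 mm long, 24 mm high, lying loose on the bench beyond the work. This point is in its frame, 11 mm above the bench.
Mind the look-alikes: they are no part of the job. What is shaped like the part that bears union_c but pink or purple is not meant. What is shaped like the part that bears valve_c but purple is not meant.

How it is judged:
By the outcome, as a careful person would: the job done as asked, in the order asked, and still so for the second after the job is handed in, with the robot touching nothing.
It also fails if it takes over 104 s, if anything falls off the work surface, if the arm or the gripper's body presses on something with over 40 N, if the wrist force passes 120 N, or if a joint passes its speed limit or range.

## Working session

There is one attempt and no reset: what is moved stays moved. The work goes in short steps, Python scripts to look and compute and a tool call to move; the robot and the scene stay as the last step left them, time stands still between calls to the robot, and variables do not carry over. Pictures are saved under pics/ and viewed, and the job is handed in when it is done.

Besides the shell and the picture viewer there is one more tool, called after "Emit:" as a command line: name --argument value ..., lists and objects as JSON in quotes. arm_command: Moves the arm, as the interface text tells. Its arguments: {"type":"object","properties":{"steps":{"type":"array","items":{"type":"object","properties":{"dx":{"type":"number"},"dy":{"type":"number"},"dz":{"type":"number"},"rx":{"type":"number"},"ry":{"type":"number"},"rz":{"type":"number"},"claw":{"type":"number"}}}}},"required":["steps"]}

```bash
ls; mkdir -p pics; python3 - <<'E'
from cell import env
import cv2
print(env.state())
for n in("scene","top","wrist"):
    print(n,env.get_calibration(n))
    p,d=env.read_camera(n)
    cv2.imwrite(f"pics/{n}0.png",p[:,:,::-1])
E
```

```text
pics
{'t': 0.0, 'joints': array([ 1.05839302e+00,  4.91572001e-01,  1.55944790e+00, -3.82282574e-05,
        1.09171461e+00, -1.05625778e-01]), 'qvel': array([-1.18053385e-05, -1.97759088e-03,  1.51355288e-03,  2.26404431e-04,
        5.08288387e-04, -8.57509655e-04]), 'tau': array([ 7.41007341e-06, -6.12638211e+01, -2.58161849e+01,  6.91620377e-02,
        4.84308426e-02, -6.50212428e-05]), 'eef_pos': array([247.16260128, 573.78195528, 214.05455664]), 'tcp_rot': array([-3.14045358e+00, -8.66701501e-05,  2.73483272e+00]), 'ft_force': array([-0.14076515, -0.0150193 , -0.35499831]), 'moment': array([0.04368681, 0.01072769, 0.03918032]), 'opening': 1.0026149477553095}
scene {'vfov': 55.61544218796726, 'cx': 324.88020631155723, 'cy': 242.81039199056363, 'xyz': array([1044.0222616 ,  581.51205317,  737.82478239]), 'attitude': array([ 0.81220089, -0.01177762,  2.52078186])}
top {'vfov': 49.2324448967958, 'cx': 322.1793794121882, 'cy': 239.3881574514872, 'xyz': array([ 479.69243434,   17.1156274 , 1154.00323107]), 'attitude': array([ 0.11295727, -0.00817862, -1.55485435])}
wrist {'vfov': 61.69536784504022, 'cx': 319.91979605814686, 'cy': 239.63407199324658, 'xyz': array([187.05390545, 601.55034807, 384.25210045]), 'attitude': array([-0.24029539,  0.00322574,  1.16438366])}
```

View pics/top0.png

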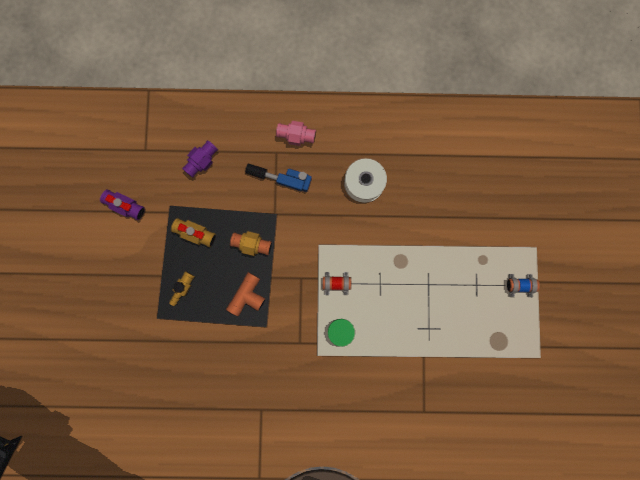

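View pics/scene0.png

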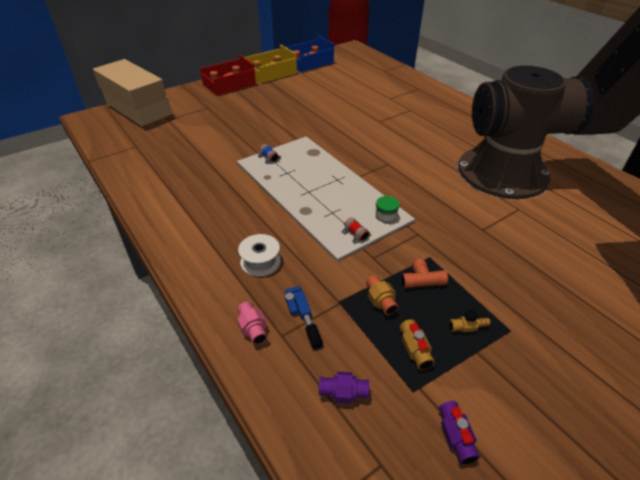

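View pics/wrist0.png

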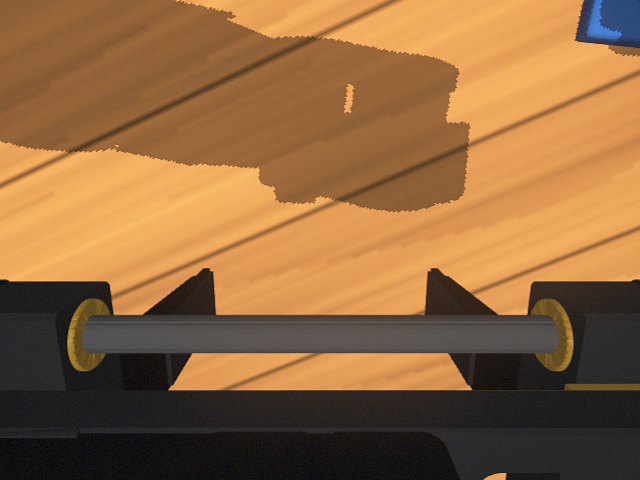

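Candidates in the top view:
- **Valve:** brass (193,232). The purple one at (122,204) is a look-alike.
- **Union:** brass and copper (250,243). Look-alikes are pink (296,133) and purple (201,158).
- **Tee:** (245,295), only one.
- **Drain cock:** (180,289), only one.

The red tail is at (336,284), which is the +y end. The blue tail is at (522,285).

```bash
cat > h.py <<'E'
from cell import env
import numpy as np, cv2, pickle
from scipy.spatial.transform import Rotation as Rn
def cam(n):
    c=env.get_calibration(n); f=240/np.tan(np.radians(c['vfov']/2))
    return dict(f=f,cx=c['cx'],cy=c['cy'],p=np.array(c['xyz']),R=Rn.from_euler('xyz',c['attitude']).as_matrix())
def ray(c,uv):
    uv=np.atleast_2d(uv).astype(float)
    return np.c_[(uv[:,0]-c['cx'])/c['f'],-(uv[:,1]-c['cy'])/c['f'],-np.ones(len(uv))]@c['R'].T
def onz(c,uv,z):
    r=ray(c,uv); return c['p']+r*((z-c['p'][2])/r[:,2])[:,None]
def dep(c,uv,d): return c['p']+ray(c,uv)*np.atleast_1d(d)[:,None]
def proj(c,P):
    q=(np.atleast_2d(P)-c['p'])@c['R']; return np.c_[c['cx']-c['f']*q[:,0]/q[:,2],c['cy']+c['f']*q[:,1]/q[:,2]]
def tri(c1,u1,c2,u2):
    a,b=ray(c1,u1)[0],ray(c2,u2)[0]
    A=np.c_[a,-b]; s=np.linalg.lstsq(A,c2['p']-c1['p'],rcond=None)[0]
    x,y=c1['p']+a*s[0],c2['p']+b*s[1]; return (x+y)/2,np.linalg.norm(x-y)
def shot(n,name):
    c=cam(n); p,d=env.read_camera(n); cv2.imwrite(f'pics/{name}.png',p[:,:,::-1]); np.savez(f'pics/{name}.npz',p=p,d=d); pickle.dump(c,open(f'pics/{name}.pkl','wb')); return c,p,d
def load(name):
    z=np.load(f'pics/{name}.npz'); return pickle.load(open(f'pics/{name}.pkl','rb')),z['p'],z['d']
E
python3 - <<'E'
from h import *
for n in('top','scene'): shot(n,n+'1')
c,p,d=load('top1')
img=cv2.resize(p[190:370,150:310],None,fx=5,fy=5,interpolation=cv2.INTER_CUBIC)[:, :, ::-1]
cv2.imwrite('pics/a1.png',cv2.resize(p[195:335,150:290],None,fx=4,fy=4,interpolation=cv2.INTER_CUBIC)[:,:,::-1])
cv2.imwrite('pics/a2.png',cv2.resize(p[235:365,310:550],None,fx=3.3,fy=3.3,interpolation=cv2.INTER_CUBIC)[:,:,::-1])
for nm,uv in dict(mat=(215,290),bench=(290,290),board=(450,310),valve=(190,231),union=(250,243),tee=(245,295),drain=(180,287),mid=(429,285),s1=(380,285),s2=(477,285),fr=(429,328)).items():
    print(nm,np.round(dep(c,uv,d[uv[1],uv[0]])[0],1))
E
```

```text
mat [495.3 242.5   0.9]
bench [497.9  78.6  -2.4]
board [ 460.2 -269.7   10.8]
valve [617.7 289.6  54.2]
union [595.2 163.3  45.9]
tee [485.3 172.2  32.4]
drain [499.8 308.5  41.8]
mid [ 513.5 -225.1    7.6]
s1 [ 511.6 -117.2   14.8]
s2 [ 515. -328.   15.]
fr [ 421.  -223.3   13. ]
```

View pics/a1.png

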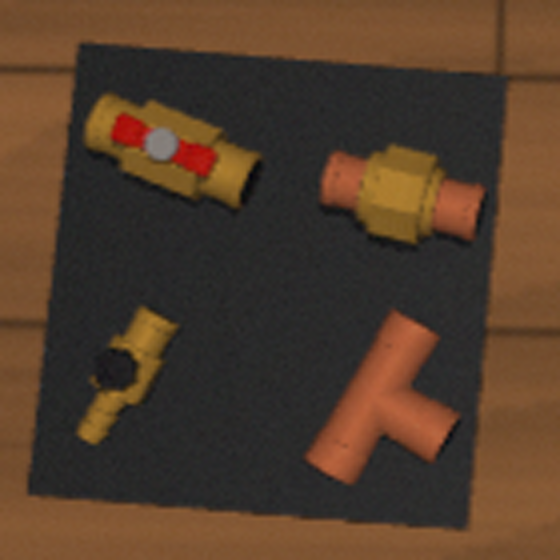

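View pics/a2.png

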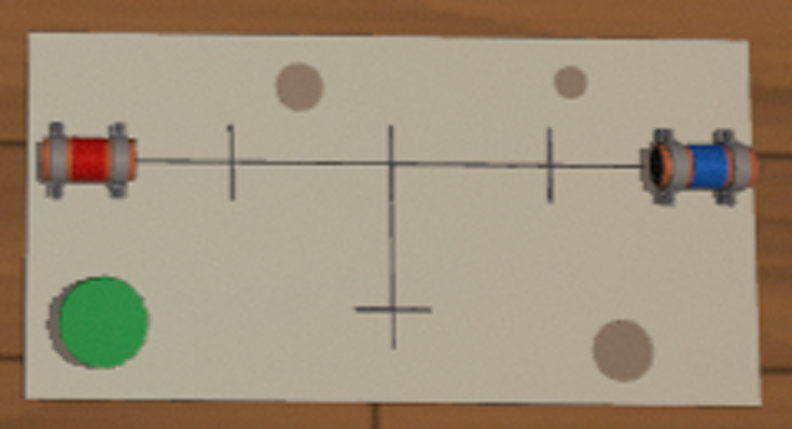

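The crops confirm the choices: brass valve with red handle, brass and copper union, tee, and drain cock, all on the black mat. Next I'll plan a closer wrist view.

```bash
cat >> h.py <<'E'
def relcam():
    s=env.state(); c=cam('wrist'); Rt=Rn.from_euler('xyz',s['tcp_rot']).as_matrix()
    return Rt.T@(c['p']-s['eef_pos']),Rt.T@c['R']
def predict(p,yaw,rel):
    Rt=Rn.from_euler('xyz',[np.pi,0,yaw]).as_matrix(); c=dict(cam('wrist')); c['p']=np.array(p)+Rt@rel[0]; c['R']=Rt@rel[1]; return c
def go(target,yaw=None):
    """print what to command (fractions, total) from here to target tcp"""
    s=env.state(); Rt=Rn.from_euler('xyz',s['tcp_rot']).as_matrix()
    if yaw is None: yaw=s['tcp_rot'][2]
    R2=Rn.from_euler('xyz',[np.pi,0,yaw]).as_matrix()
    dl=Rt.T@(np.array(target)-s['eef_pos']); rv=Rn.from_matrix(Rt.T@R2).as_rotvec()
    dl2=R2.T@(np.array(target)-s['eef_pos'])
    print('pos',s['eef_pos'].round(1),'rot',s['tcp_rot'].round(4),'t',s['t'])
    print('shift frac in current axes',(dl/800).round(4),'in final axes',(dl2/800).round(4),' turn frac',(rv/(np.pi/2)).round(4))
E
python3 - <<'E'
from h import *
rel=relcam(); print(rel[0].round(1), rel[1].round(3))
for yaw in(1.57,1.1,0):
  for T in([540,200,250],[480,230,250],[480,180,250],[440,235,250]):
    c=predict(T,yaw,rel); print(yaw,T,proj(c,[[620,290,20],[600,165,20],[485,170,15],[500,308,15],[650,350,0],[430,130,0]]).round().tolist())
go([540,200,250],1.57)
E
```

```text
[  66.2    1.5 -170.1] [[ 0.     0.971  0.238]
 [ 1.    -0.001  0.002]
 [ 0.002  0.238 -0.971]]
1.57 [540, 200, 250] [[403.0, 115.0], [378.0, 243.0], [266.0, 237.0], [277.0, 96.0], [433.0, 52.0], [219.0, 269.0]]
1.57 [480, 230, 250] [[464.0, 148.0], [434.0, 270.0], [324.0, 264.0], [340.0, 129.0], [492.0, 85.0], [275.0, 295.0]]
1.57 [480, 180, 250] [[468.0, 93.0], [438.0, 223.0], [324.0, 218.0], [340.0, 74.0], [498.0, 29.0], [273.0, 251.0]]
1.57 [440, 235, 250] [[504.0, 153.0], [472.0, 275.0], [362.0, 269.0], [381.0, 134.0], [532.0, 90.0], [310.0, 299.0]]
1.1 [540, 200, 250] [[352.0, 86.0], [388.0, 213.0], [286.0, 257.0], [232.0, 128.0], [351.0, 13.0], [260.0, 305.0]]
1.1 [480, 230, 250] [[423.0, 85.0], [455.0, 212.0], [350.0, 256.0], [301.0, 128.0], [422.0, 13.0], [320.0, 305.0]]
1.1 [480, 180, 250] [[402.0, 33.0], [435.0, 168.0], [328.0, 214.0], [277.0, 79.0], [400.0, -41.0], [299.0, 267.0]]
1.1 [440, 235, 250] [[465.0, 70.0], [494.0, 199.0], [386.0, 244.0], [340.0, 113.0], [463.0, -3.0], [354.0, 293.0]]
0 [540, 200, 250] [[225.0, 126.0], [355.0, 148.0], [348.0, 260.0], [216.0, 246.0], [168.0, 95.0], [382.0, 303.0]]
0 [480, 230, 250] [[254.0, 59.0], [389.0, 82.0], [378.0, 203.0], [242.0, 188.0], [194.0, 29.0], [412.0, 252.0]]
0 [480, 180, 250] [[200.0, 59.0], [335.0, 82.0], [329.0, 203.0], [192.0, 188.0], [141.0, 29.0], [365.0, 251.0]]
0 [440, 235, 250] [[258.0, 11.0], [396.0, 35.0], [385.0, 163.0], [245.0, 148.0], [196.0, -18.0], [418.0, 215.0]]
pos [247.2 573.9 214.4] rot [-3.1412e+00 -1.0000e-04  2.7348e+00] t 0.25
shift frac in current axes [-0.5211 -0.2845 -0.0444] in final axes [-0.4671  0.3664 -0.0445]  turn frac [-3.000e-04  1.000e-04  7.415e-01]
```

Emit:
arm_command --steps '[{"dx": -0.058,"dy": -0.0316,"dz": -0.003,"claw": -1},{"dx": -0.058,"dy": -0.0316,"dz": -0.003,"claw": -1},{"dx": -0.058,"dy": -0.0316,"dz": -0.003,"claw": -1},{"dx": -0.058,"dy": -0.0316,"dz": -0.003,"claw": -1},{"dx": -0.058,"dy": -0.0316,"dz": -0.003,"claw": -1},{"dx": -0.058,"dy": -0.0316,"dz": -0.003,"claw": -1},{"dx": -0.058,"dy": -0.0316,"dz": -0.003,"claw": -1},{"dx": -0.058,"dy": -0.0316,"dz": -0.003,"claw": -1},{"dx": -0.058,"dy": -0.0316,"dz": -0.003,"claw": -1}]'

```text
$.steps[0]: bad value
```

Emit:
arm_command --steps '[{"rz": 0.1155,"claw": -1},{"rz": 0.1155,"claw": -1},{"rz": 0.1155,"claw": -1},{"rz": 0.1155,"claw": -1},{"rz": 0.1155,"claw": -1},{"rz": 0.1155,"claw": -1},{"rz": 0.1155,"claw": -1},{"rz": 0.1155,"claw": -1},{"rz": 0.1155,"claw": -1},{"claw": -1}]'

```text
$.steps[0]: bad value
```

```bash
python3 - <<'E'
from h import *
print(env.state()['qvel'].round(3))
c,p,d=shot('wrist','w1'); go([540,200,250],1.1)
E
```

```text
[ 0.001 -0.003 -0.002 -0.002  0.     0.   ]
pos [247.2 573.9 214.4] rot [-3.1413 -0.      2.7348] t 0.3
shift frac in current axes [-0.521  -0.2845 -0.0444] in final axes [-0.2506  0.5382 -0.0444]  turn frac [-2.0000e-04  1.0000e-04  1.0407e+00]
```

View pics/w1.png

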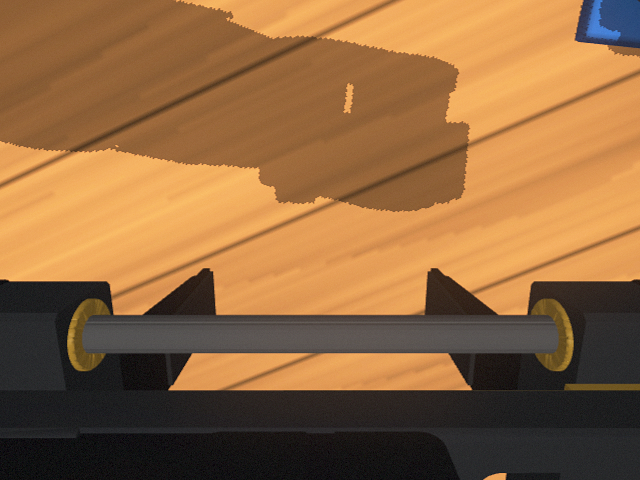

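Emit:
arm_command --steps '[{"dx": -0.058,"dy": -0.0316,"dz": -0.003,"rx": 0,"ry": 0,"rz": 0,"claw": -1},{"dx": -0.058,"dy": -0.0316,"dz": -0.003,"rx": 0,"ry": 0,"rz": 0,"claw": -1},{"dx": -0.058,"dy": -0.0316,"dz": -0.003,"rx": 0,"ry": 0,"rz": 0,"claw": -1},{"dx": -0.058,"dy": -0.0316,"dz": -0.003,"rx": 0,"ry": 0,"rz": 0,"claw": -1},{"dx": -0.058,"dy": -0.0316,"dz": -0.003,"rx": 0,"ry": 0,"rz": 0,"claw": -1},{"dx": -0.058,"dy": -0.0316,"dz": -0.003,"rx": 0,"ry": 0,"rz": 0,"claw": -1},{"dx": -0.058,"dy": -0.0316,"dz": -0.003,"rx": 0,"ry": 0,"rz": 0,"claw": -1},{"dx": -0.058,"dy": -0.0316,"dz": -0.003,"rx": 0,"ry": 0,"rz": 0,"claw": -1},{"dx": -0.058,"dy": -0.0316,"dz": -0.003,"rx": 0,"ry": 0,"rz": 0,"claw": -1}]'

```text
t: 1.42
eef_pos: [548.1, 191.1, 236.6]
tcp_rot: [3.141, 0.001, 2.741]
ft_force: [0.4, 0.5, 0.5]
opening: 0.995
```

Emit:
arm_command --steps '[{"dx": 0,"dy": 0,"dz": 0,"rx": 0,"ry": 0,"rz": 0.1155,"claw": -1},{"dx": 0,"dy": 0,"dz": 0,"rx": 0,"ry": 0,"rz": 0.1155,"claw": -1},{"dx": 0,"dy": 0,"dz": 0,"rx": 0,"ry": 0,"rz": 0.1155,"claw": -1},{"dx": 0,"dy": 0,"dz": 0,"rx": 0,"ry": 0,"rz": 0.1155,"claw": -1},{"dx": 0,"dy": 0,"dz": 0,"rx": 0,"ry": 0,"rz": 0.1155,"claw": -1},{"dx": 0,"dy": 0,"dz": 0,"rx": 0,"ry": 0,"rz": 0.1155,"claw": -1},{"dx": 0,"dy": 0,"dz": 0,"rx": 0,"ry": 0,"rz": 0.1155,"claw": -1},{"dx": 0,"dy": 0,"dz": 0,"rx": 0,"ry": 0,"rz": 0.1155,"claw": -1},{"dx": 0,"dy": 0,"dz": 0,"rx": 0,"ry": 0,"rz": 0.1155,"claw": -1},{"dx": 0,"dy": 0,"dz": 0,"rx": 0,"ry": 0,"rz": 0,"claw": -1}]'

```text
t: 2.68
eef_pos: [550.3, 186.9, 235.9]
tcp_rot: [3.141, -0.0, 1.054]
ft_force: [0.6, 0.0, 0.3]
opening: 0.999
```

```bash
python3 - <<'E'
from h import *
print(env.state()['qvel'].round(3))
c,p,d=shot('wrist','w2'); go([540,200,250],1.1)
E
```

```text
[-0.001 -0.001 -0.001 -0.001  0.    -0.054]
pos [550.2 186.9 235.9] rot [ 3.1415 -0.      1.0567] t 2.725
shift frac in current axes [ 0.008  -0.0192 -0.0177] in final axes [ 0.0088 -0.0189 -0.0177]  turn frac [ 0.0001 -0.     -0.0275]
```

View pics/w2.png

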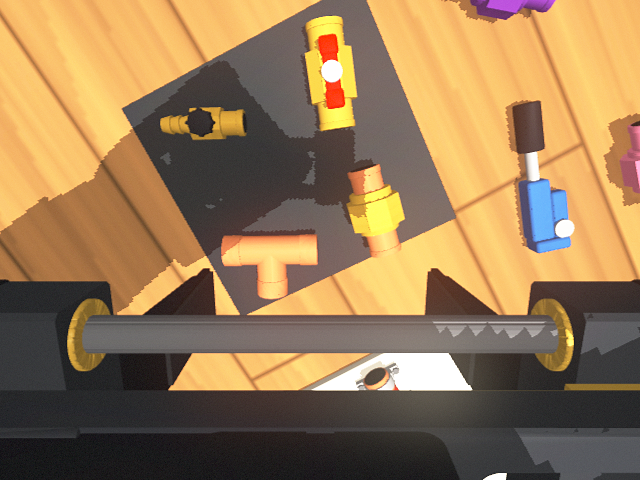

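The wrist view shows the valve at (330,72), the drain cock at (203,123), the union at (375,210) and the tee at (270,260). Next I'll segment the parts on the mat and measure them.

```bash
cat >> h.py <<'E'
def blobs(p,poly,smin=110,vmin=45,amin=60):
    hsv=cv2.cvtColor(p,cv2.COLOR_RGB2HSV)
    roi=np.zeros(p.shape[:2],np.uint8); cv2.fillPoly(roi,[np.array(poly,np.int32)],255)
    m=((hsv[...,1]>smin)&(hsv[...,2]>vmin)).astype(np.uint8)*255&roi
    m=cv2.morphologyEx(m,cv2.MORPH_CLOSE,np.ones((3,3)))
    cs,_=cv2.findContours(m,cv2.RETR_EXTERNAL,cv2.CHAIN_APPROX_NONE)
    return [k for k in cs if cv2.contourArea(k)>amin],m
def rect(c,k,z):
    q=onz(c,k[:,0,:],z)[:,:2].astype(np.float32)
    (cx,cy),(w,h),a=cv2.minAreaRect(q)
    if w<h: a+=90; w,h=h,w
    return cx,cy,w,h,(a+90)%180-90   # angle of long axis from world x
E
python3 - <<'E'
from h import *
z=dict(valve=23,tee=18.5,union=27,drain=17)
pix={'w2':dict(valve=(330,72),tee=(270,255),union=(375,210),drain=(203,123)),'top1':dict(valve=(193,232),union=(250,243),tee=(245,295),drain=(180,289))}
poly={'w2':[(128,110),(290,0),(366,0),(452,215),(248,312)],'top1':[(170,208),(274,214),(266,325),(160,317)]}
for n in('w2','top1'):
    c,p,d=load(n); ks,m=blobs(p,poly[n]); cv2.imwrite(f'pics/m_{n}.png',m)
    for k in ks:
        cen=k[:,0].mean(0); nm=min(pix[n],key=lambda q:np.hypot(*(cen-pix[n][q])))
        print(n,nm,cen.round(),[round(float(v),1) for v in rect(c,k,z[nm])], cv2.contourArea(k))
c,p,d=load('w2')
for nm,uv in dict(mat=(400,130),mat2=(210,180),bench=(430,110),bench2=(480,260),valvehub=(332,70),valveend=(326,22),drainknob=(201,122),nut=(375,212),tee=(270,248)).items():
    zz=d[uv[1]-2:uv[1]+3,uv[0]-2:uv[0]+3]; print(nm,np.round(dep(c,uv,np.median(zz))[0],1))
c2,p2,d2=load('top1')
# two-view heights: hub (grey) and knob (black)
print('hub',tri(c,(332,71),c2,(190.3,230.8)),'knob',tri(c,(201,122),c2,(179,287)))
E
```

```text
w2 tee [270. 259.] [478.6, 162.7, 96.6, 68.3, -28.8] 3760.5
w2 union [373. 208.] [597.6, 166.8, 81.7, 53.9, 87.1] 3406.5
w2 drain [205. 124.] [497.1, 313.2, 79.9, 28.6, -29.6] 1425.5
w2 valve [331.  73.] [620.8, 291.0, 95.0, 41.8, 68.7] 4497.0
w2 valve [245.  37.] [567.3, 357.8, 150.3, 12.4, -3.6] 1206.5
top1 tee [246. 296.] [480.1, 166.0, 95.1, 61.7, -28.8] 767.0
top1 drain [181. 288.] [496.6, 314.2, 77.7, 31.8, -28.9] 270.0
top1 union [251. 243.] [597.4, 166.0, 87.8, 50.4, 77.6] 655.5
top1 valve [193. 232.] [620.3, 292.7, 96.6, 41.9, 69.2] 672.0
mat [656.5 216.1   3.4]
mat2 [470.1 266.6   2.5]
bench [6.907e+02 2.182e+02 2.000e-01]
bench2 [6.706e+02 5.620e+01 4.000e-01]
valvehub [620.4 289.6  53.4]
valveend [635.7 326.3  38.9]
drainknob [502.9 309.6  46.5]
nut [596.3 167.4  51.1]
tee [492.7 182.   31.8]
hub (array([619.15035342, 289.08722346,  53.28078801]), np.float64(1.7943770952621039)) knob (array([500.05209798, 312.12618093,  34.32031073]), np.float64(0.8360150737136484))
```

View pics/m_w2.png

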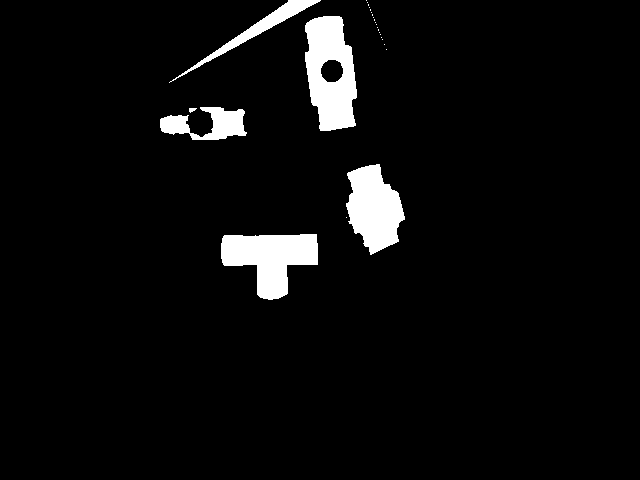

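```bash
python3 - <<'E'
from h import *
c,p,d=load('w2'); ks,m=blobs(p,[(128,110),(290,0),(366,0),(452,215),(248,312)])
hole=(m==0).astype(np.uint8); n,l,st,ce=cv2.connectedComponentsWithStats(hole)
for i in range(n):
    if 60<st[i,4]<2000: print('hole',ce[i],st[i,4],'at53.5',onz(c,ce[i],53.5)[0].round(1),'at47',onz(c,ce[i],47)[0].round(1))
for k in ks:
    if abs(k[:,0,0].mean()-373)<10:
        q=onz(c,k[:,0],27)[:,:2]; 
        fill=np.zeros_like(m); cv2.drawContours(fill,[k],-1,255,-1); yx=np.argwhere(fill)[:,::-1]; Q=onz(c,yx,27)[:,:2]; Q0=Q.mean(0)
        w,v=np.linalg.eigh(np.cov((Q-Q0).T)); a=v[:,1]; print('union pca',Q0.round(1),np.degrees(np.arctan2(a[1],a[0]))%180)
        # sockets edges only: slices along axis
        for it in range(3):
            n_=np.array([-a[1],a[0]]); s=(q-Q0)@a; t=(q-Q0)@n_; mids=[];ss=[]
            for b in list(range(-38,-18,3))+list(range(20,39,3)):
                sel=abs(s-b)<2.5
                if sel.sum()>3: mids.append((t[sel].max()+t[sel].min())/2); ss.append(b)
            g=np.polyfit(ss,mids,1); a=a+g[0]*n_; a/=np.linalg.norm(a); Q0=Q0+g[1]*n_
        s=(q-Q0)@a; print('union slice',(Q0+a*(s.max()+s.min())/2).round(1),np.degrees(np.arctan2(a[1],a[0]))%180,s.max()-s.min(),g)
go([620.8,291,130],1.199)
E
```

```text
hole [331.54381443  70.53865979] 388 at53.5 [619.9 289.4  53.5] at47 [620.5 290.2  47. ]
union pca [597.8 165.8] 76.25066241797948
union slice [597.2 164.9] 76.4527592686156 84.071112686102 [ 5.18881721e-07 -1.83210596e-05]
pos [550.2 186.9 235.9] rot [ 3.1415 -0.      1.0567] t 2.725
shift frac in current axes [0.1567 0.0128 0.1323] in final axes [0.1533 0.0349 0.1323]  turn frac [ 0.0001 -0.     -0.0906]
```

Emit:
arm_command --steps '[{"dx": 0,"dy": 0,"dz": 0,"rx": 0,"ry": 0,"rz": -0.0906,"claw": -0.5},{"dx": 0,"dy": 0,"dz": 0,"rx": 0,"ry": 0,"rz": 0,"claw": -0.5},{"dx": 0.05,"dy": 0.0116,"dz": 0.044,"rx": 0,"ry": 0,"rz": 0,"claw": -0.5},{"dx": 0.05,"dy": 0.0116,"dz": 0.044,"rx": 0,"ry": 0,"rz": 0,"claw": -0.5},{"dx": 0.05,"dy": 0.0116,"dz": 0.044,"rx": 0,"ry": 0,"rz": 0,"claw": -0.5},{"dx": 0,"dy": 0,"dz": 0,"rx": 0,"ry": 0,"rz": 0,"claw": -0.5}]'

```text
t: 3.48
eef_pos: [621.6, 291.8, 128.1]
tcp_rot: [3.139, -0.001, 1.205]
ft_force: [-0.8, -0.6, 0.3]
opening: 0.751
```

```bash
python3 - <<'E'
from h import *
go([620.4,290.3,25],1.199)
E
```

```text
pos [621.6 291.8 128.1] rot [ 3.1391e+00 -1.2000e-03  1.2046e+00] t 3.475
shift frac in current axes [-0.0024 -0.0011  0.1288] in final axes [-0.0022 -0.0007  0.1288]  turn frac [ 0.0016 -0.0008  0.0036]
```

Emit:
arm_command --steps '[{"dx": -0.0022,"dy": -0.0008,"dz": 0.045,"rx": 0.0016,"ry": -0.0008,"rz": 0.0036,"claw": -0.5},{"dx": 0,"dy": 0,"dz": 0.045,"rx": 0,"ry": 0,"rz": 0,"claw": -0.5},{"dx": 0,"dy": 0,"dz": 0.035,"rx": 0,"ry": 0,"rz": 0,"claw": -0.5},{"dx": 0,"dy": 0,"dz": 0,"rx": 0,"ry": 0,"rz": 0,"claw": -0.5}]'

```text
t: 3.98
eef_pos: [621.2, 289.0, 29.5]
tcp_rot: [3.138, -0.002, 1.196]
ft_force: [0.1, 0.3, 0.1]
opening: 0.751
```

```bash
python3 - <<'E'
from h import *
go([620.4,290.3,6.5],1.199)
shot('scene','s2')
E
```

```text
pos [621.2 289.   29.5] rot [ 3.1383e+00 -2.3000e-03  1.1961e+00] t 3.975
shift frac in current axes [ 0.0011 -0.0016  0.0287] in final axes [ 0.0012 -0.0015  0.0287]  turn frac [ 0.0021 -0.0014 -0.0018]
```

View pics/s2.png

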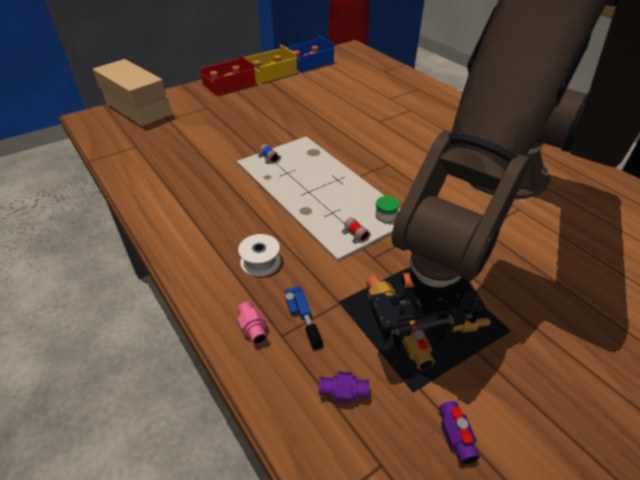

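The gripper straddles the valve, seen at (415,345), so I'll descend and grip.

Emit:
arm_command --steps '[{"dx": 0.001,"dy": -0.0013,"dz": 0.018,"rx": 0.002,"ry": -0.0013,"rz": -0.0018,"claw": -0.5},{"dx": 0,"dy": 0,"dz": 0.0095,"rx": 0,"ry": 0,"rz": 0,"claw": -0.5},{"dx": 0,"dy": 0,"dz": 0,"rx": 0,"ry": 0,"rz": 0,"claw": 0.2},{"dx": 0,"dy": 0,"dz": 0,"rx": 0,"ry": 0,"rz": 0,"claw": 1},{"dx": 0,"dy": 0,"dz": 0,"rx": 0,"ry": 0,"rz": 0,"claw": 1},{"dx": 0,"dy": 0,"dz": 0,"rx": 0,"ry": 0,"rz": 0,"claw": 1},{"dx": 0,"dy": 0,"dz": 0,"rx": 0,"ry": 0,"rz": 0,"claw": 1}]'

```text
t: 4.9
eef_pos: [622.8, 290.9, 12.1]
tcp_rot: [3.136, -0.005, 1.199]
ft_force: [1.0, -0.5, -1.0]
opening: 0.416
```

```bash
python3 - <<'E'
from h import *
s=env.state();print(s['eef_pos'],s['tcp_rot'],s['opening']*95,s['ft_force'])
go([514,-118,80],1.5708)
E
```

```text
[622.75269665 290.93765961  12.12132013] [ 3.13604435 -0.00517124  1.19875084] 39.5245480991887 [ 1.04877108 -0.52767885 -0.97312677]
pos [622.8 290.9  12.1] rot [ 3.136  -0.0052  1.1988] t 4.9
shift frac in current axes [-0.5252  0.0597 -0.0872] in final axes [-0.5112 -0.1359 -0.0848]  turn frac [ 0.0041 -0.0026 -0.2369]
```

The valve is gripped at a 39.5 mm opening. Before lifting, I'll work out a viewpoint for the board.

```bash
python3 - <<'E'
from h import *
rel=relcam()
X=[[513,-225,12],[512,-119,12],[515,-330,12],[420,-224,12]]
for yaw,T in((1.57,[514,-330,200]),(1.57,[514,-380,200]),(1.57,[480,-380,220]),(1.57,[514,-380,260])):
    c=predict(T,yaw,rel); print(T,np.hypot(T[0],T[1]),proj(c,X).round().tolist())
go([500,-380,200],1.5708)
E
```

```text
[514, -330, 200] 610.8158478625124 [[318.0, 95.0], [317.0, -48.0], [320.0, 218.0], [208.0, 94.0]]
[514, -380, 200] 639.2151437505216 [[318.0, 30.0], [316.0, -124.0], [320.0, 162.0], [204.0, 29.0]]
[480, -380, 220] 612.2091146005587 [[358.0, 36.0], [359.0, -108.0], [357.0, 160.0], [250.0, 35.0]]
[514, -380, 260] 639.2151437505216 [[318.0, 47.0], [317.0, -82.0], [320.0, 159.0], [221.0, 46.0]]
pos [622.8 290.9  12.1] rot [ 3.136  -0.0052  1.1988] t 4.9
shift frac in current axes [-0.8358  0.1633 -0.2383] in final axes [-0.8387 -0.1534 -0.2348]  turn frac [ 0.0041 -0.0026 -0.2369]
```

Emit:
arm_command --steps '[{"dx": 0,"dy": 0,"dz": -0.06,"rx": 0.004,"ry": -0.0026,"rz": 0,"claw": 1},{"dx": 0,"dy": 0,"dz": -0.07,"rx": 0,"ry": 0,"rz": 0,"claw": 1},{"dx": 0,"dy": 0,"dz": -0.03,"rx": 0,"ry": 0,"rz": -0.079,"claw": 1},{"dx": 0,"dy": 0,"dz": -0.02,"rx": 0,"ry": 0,"rz": -0.079,"claw": 1},{"dx": 0,"dy": 0,"dz": 0,"rx": 0,"ry": 0,"rz": -0.079,"claw": 1},{"dx": -0.07,"dy": -0.016,"dz": -0.008,"rx": 0,"ry": 0,"rz": 0,"claw": 1},{"dx": -0.07,"dy": -0.016,"dz": -0.008,"rx": 0,"ry": 0,"rz": 0,"claw": 1},{"dx": -0.07,"dy": -0.016,"dz": -0.008,"rx": 0,"ry": 0,"rz": 0,"claw": 1},{"dx": -0.07,"dy": -0.016,"dz": -0.008,"rx": 0,"ry": 0,"rz": 0,"claw": 1}]'

```text
t: 6.02
eef_pos: [571.5, 62.2, 181.4]
tcp_rot: [-3.134, 0.002, 1.59]
ft_force: [1.2, -0.8, -4.5]
opening: 0.42
```

```bash
python3 - <<'E'
from h import *
print(env.state()['opening']*95)
go([500,-225,200],1.5708)
E
```

```text
39.888218802573675
pos [571.5  62.2 181.4] rot [-3.1341e+00  1.8000e-03  1.5896e+00] t 6.025
shift frac in current axes [-0.3573 -0.0963 -0.0219] in final axes [-0.359  -0.0893 -0.0232]  turn frac [-0.0048  0.0012  0.012 ]
```

Emit:
arm_command --steps '[{"dx": -0.07,"dy": -0.018,"dz": -0.004,"rx": -0.0045,"ry": 0.001,"rz": 0.008,"claw": 1},{"dx": -0.07,"dy": -0.018,"dz": -0.004,"rx": 0,"ry": 0,"rz": 0,"claw": 1},{"dx": -0.07,"dy": -0.018,"dz": -0.004,"rx": 0,"ry": 0,"rz": 0,"claw": 1},{"dx": -0.07,"dy": -0.018,"dz": -0.004,"rx": 0,"ry": 0,"rz": 0,"claw": 1},{"dx": -0.05,"dy": -0.012,"dz": -0.004,"rx": 0,"ry": 0,"rz": 0,"claw": 1},{"dx": 0,"dy": 0,"dz": 0,"rx": 0,"ry": 0,"rz": 0,"claw": 1},{"dx": 0,"dy": 0,"dz": 0,"rx": 0,"ry": 0,"rz": 0,"claw": 1}]'

```text
t: 6.9
eef_pos: [501.2, -214.2, 196.6]
tcp_rot: [-3.139, 0.0, 1.572]
ft_force: [0.6, 0.5, -4.7]
opening: 0.415
```

```bash
python3 - <<'E'
from h import *
print(env.state()['qvel'].round(3))
go([500,-225,200],1.5708)
shot('wrist','w3')
E
```

```text
[-0.018  0.002 -0.004 -0.005 -0.    -0.008]
pos [ 501.2 -214.2  196.6] rot [-3.1393e+00  4.0000e-04  1.5715e+00] t 6.9
shift frac in current axes [-0.0136 -0.0016 -0.0042] in final axes [-0.0136 -0.0015 -0.0042]  turn frac [-0.0014  0.0002  0.0005]
```

View pics/w3.png

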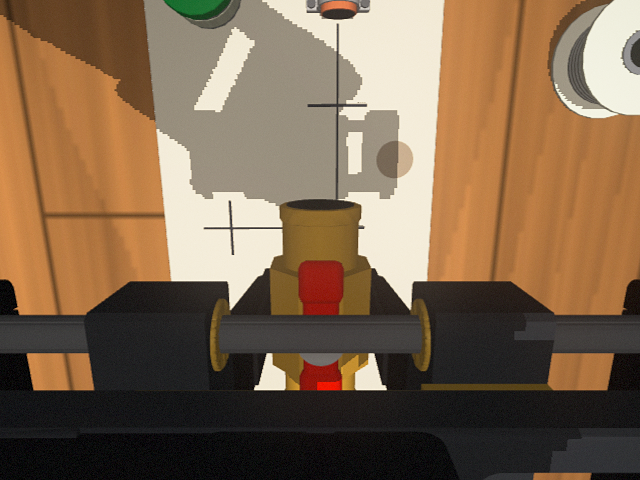

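The wrist view over the board shows three things:
- **Side cross beside red:** (337,105).
- **Front cross:** (231,228).
- **Middle cross:** hidden behind the valve, but its two lines are visible.

I'll fit the pencil lines.

```bash
cat >> h.py <<'E'
def dark(p,axis,rng,near,hw=8):
    g=p.sum(2).astype(float)/3; out=[]
    for r in rng:
        lo=int(near-hw); prof=g[r,lo:int(near+hw)+1] if axis=='v' else g[lo:int(near+hw)+1,r]
        bg=np.median(prof); w=np.clip(bg*0.8-prof,0,None)
        if w.sum()<25: continue
        x=lo+(w*np.arange(len(prof))).sum()/w.sum(); out.append((x,r) if axis=='v' else (r,x))
    return np.array(out)
def line3(c,uv,z):
    q=onz(c,uv,z)[:,:2].astype(np.float32); vx,vy,x,y=cv2.fitLine(q,cv2.DIST_HUBER,0,.01,.01).ravel(); return np.array([x,y]),np.array([vx,vy])
def inter(a,b):
    s=np.linalg.solve(np.c_[a[1],-b[1]],b[0]-a[0]); return a[0]+a[1]*s[0]
E
python3 - <<'E'
from h import *
c,p,d=load('w3')
for uv in((280,150),(400,60),(420,200),(200,200)): print('z',dep(c,uv,np.median(d[uv[1]-4:uv[1]+5,uv[0]-4:uv[0]+5]))[0].round(1))
L=line3(c,np.r_[dark(p,'v',range(35,98),337.5),dark(p,'v',range(112,195),337)],12)
S=line3(c,np.r_[dark(p,'h',range(310,331),105,5),dark(p,'h',range(344,365),105,5)],12)
B=line3(c,np.r_[dark(p,'h',range(208,226),228,5),dark(p,'h',range(238,275),228,5)],12)
F=line3(c,np.r_[dark(p,'v',range(203,224),231,5),dark(p,'v',range(234,252),232,5)],12)
for n,l in dict(L=L,S=S,B=B,F=F).items(): print(n,np.degrees(np.arctan2(l[1][1],l[1][0]))%180)
print('mid',inter(L,B),'s+',inter(L,S),'front',inter(B,F), np.linalg.norm(inter(L,B)-inter(L,S)),np.linalg.norm(inter(L,B)-inter(B,F)))
# top
c2,p2,_=load('top1')
L2=line3(c2,np.r_[dark(p2,'h',range(355,377),284,4),dark(p2,'h',range(384,425),284,4),dark(p2,'h',range(433,473),285,4),dark(p2,'h',range(481,500),285,4)],12)
for u,lo,hi in((380,275,282),(477,275,282),(428,275,282)): pass
V=[line3(c2,np.r_[dark(p2,'v',range(274,282),u,4),dark(p2,'v',range(287,295),u,4)],12) for u in(380,428.5,477)]
print('top',np.degrees(np.arctan2(*L2[1][::-1]))%180,[inter(L2,v).round(1) for v in V])
E
```

```text
z [ 467.  -154.6   12. ]
z [566.9 -82.5  12. ]
z [ 590.2 -197.7   12.5]
z [ 395. -198.   12.]
L 90.32018
S 0.25888366
B 0.13253061
F 90.31554
mid [ 516.2628  -222.83926] s+ [ 515.675   -117.65129] front [ 421.19464 -223.05917] 105.18961 95.068436
top 90.252464 [array([ 514.6, -117.5], dtype=float32), array([ 515. , -222.1], dtype=float32), array([ 515.5, -327. ], dtype=float32)]
```

The board is well measured. Its long line lies at 90.3°. In world mm the crosses are at mid (516.2,-222.8), red side (515.7,-117.7), front (421.2,-223.1), and by extension blue side (516.7,-327.8). Now I'll place the valve.

Emit:
arm_command --steps '[{"dx": 0.041,"dy": 0.006,"dz": 0.045,"rx": -0.0014,"ry": 0,"rz": -0.003,"claw": 1},{"dx": 0.041,"dy": 0.006,"dz": 0.045,"rx": 0,"ry": 0,"rz": 0,"claw": 1},{"dx": 0.038,"dy": 0.006,"dz": 0.045,"rx": 0,"ry": 0,"rz": 0,"claw": 1},{"dx": 0,"dy": 0,"dz": 0.02,"rx": 0,"ry": 0,"rz": 0,"claw": 1},{"dx": 0,"dy": 0,"dz": 0,"rx": 0,"ry": 0,"rz": 0,"claw": 1}]'

```text
t: 7.58
eef_pos: [517.1, -110.0, 69.4]
tcp_rot: [3.14, 0.002, 1.584]
ft_force: [0.1, -0.3, -4.6]
opening: 0.419
```

```bash
python3 - <<'E'
from h import *
go([515.7,-116.3,21.5],1.5755)
E
```

```text
pos [ 517.1 -110.    69.4] rot [3.1399e+00 1.6000e-03 1.5842e+00] t 7.575
shift frac in current axes [-0.0078 -0.002   0.0599] in final axes [-0.0079 -0.0018  0.0599]  turn frac [0.0011 0.001  0.0056]
```

Emit:
arm_command --steps '[{"dx": -0.0078,"dy": -0.0018,"dz": 0.018,"rx": 0.001,"ry": 0.001,"rz": 0.0055,"claw": 1},{"dx": 0,"dy": 0,"dz": 0.018,"rx": 0,"ry": 0,"rz": 0,"claw": 1},{"dx": 0,"dy": 0,"dz": 0.009,"rx": 0,"ry": 0,"rz": 0,"claw": 1},{"dx": 0,"dy": 0,"dz": 0,"rx": 0,"ry": 0,"rz": 0,"claw": 1}]'

```text
t: 8.07
eef_pos: [516.6, -117.0, 32.4]
tcp_rot: [3.139, 0.001, 1.575]
ft_force: [-0.3, 0.1, -4.6]
opening: 0.415
```

```bash
python3 - <<'E'
from h import *
go([515.7,-116.3,21.5],1.5755)
E
```

```text
pos [ 516.6 -117.    32.4] rot [3.1393e+00 7.0000e-04 1.5749e+00] t 8.075
shift frac in current axes [ 0.0009 -0.0011  0.0136] in final axes [ 0.0009 -0.0011  0.0136]  turn frac [ 0.0015  0.0005 -0.0004]
```

Emit:
arm_command --steps '[{"dx": 0.0009,"dy": -0.0011,"dz": 0.007,"rx": 0.0014,"ry": 0.0005,"rz": 0,"claw": 1},{"dx": 0,"dy": 0,"dz": 0.0055,"rx": 0,"ry": 0,"rz": 0,"claw": 1},{"dx": 0,"dy": 0,"dz": 0.0,"rx": 0,"ry": 0,"rz": 0,"claw": 1}]'

```text
t: 8.45
eef_pos: [516.0, -116.5, 22.3]
tcp_rot: [3.141, 0.0, 1.575]
ft_force: [0.1, -0.3, -4.9]
opening: 0.418
```

```bash
python3 - <<'E'
from h import *
go([515.7,-116.3,21.2],1.5755)
E
```

```text
pos [ 516.  -116.5   22.3] rot [3.1406e+00 3.0000e-04 1.5746e+00] t 8.45
shift frac in current axes [ 0.0003 -0.0003  0.0013] in final axes [ 0.0003 -0.0003  0.0013]  turn frac [ 0.0006  0.0002 -0.0006]
```

Emit:
arm_command --steps '[{"dx": 0,"dy": 0,"dz": 0.0014,"rx": 0,"ry": 0,"rz": 0,"claw": 1},{"dx": 0,"dy": 0,"dz": 0,"rx": 0,"ry": 0,"rz": 0,"claw": 0},{"dx": 0,"dy": 0,"dz": 0,"rx": 0,"ry": 0,"rz": 0,"claw": -0.3},{"dx": 0,"dy": 0,"dz": 0,"rx": 0,"ry": 0,"rz": 0,"claw": -0.5},{"dx": 0,"dy": 0,"dz": 0,"rx": 0,"ry": 0,"rz": 0,"claw": -0.5},{"dx": 0,"dy": 0,"dz": -0.05,"rx": 0,"ry": 0,"rz": 0,"claw": -0.5},{"dx": 0,"dy": 0,"dz": -0.075,"rx": 0,"ry": 0,"rz": 0,"claw": -0.5},{"dx": 0,"dy": 0,"dz": -0.06,"rx": 0,"ry": 0,"rz": 0,"claw": -0.5},{"dx": 0,"dy": 0,"dz": 0,"rx": 0,"ry": 0,"rz": 0,"claw": -0.5}]'

```text
t: 9.57
eef_pos: [516.4, -116.7, 174.6]
tcp_rot: [3.138, 0.001, 1.575]
ft_force: [0.0, 0.4, 0.3]
opening: 0.75
```

```bash
python3 - <<'E'
from h import *
print(env.state()['opening'])
go([500,-215,190],1.5708)
rel=relcam(); 
for T in([505,-190,200],[505,-215,230],[505,-175,200]): print(T,proj(predict(T,1.5708,rel),[[515.7,-73,32],[515.7,-163,32],[516,-118,60]]).round())
E
```

```text
0.7501724735342337
pos [ 516.4 -116.7  174.6] rot [3.1384e+00 1.1000e-03 1.5746e+00] t 9.575
shift frac in current axes [-0.1228 -0.0209 -0.0191] in final axes [-0.1229 -0.0205 -0.0192]  turn frac [0.002  0.0007 0.0024]
[505, -190, 200] [[333.  76.]
 [332. 190.]
 [334. 134.]]
[505, -215, 230] [[332.  50.]
 [331. 158.]
 [333. 103.]]
[505, -175, 200] [[333.  96.]
 [332. 208.]
 [334. 155.]]
```

Emit:
arm_command --steps '[{"dx": -0.045,"dy": 0,"dz": -0.012,"rx": 0.002,"ry": 0,"rz": 0,"claw": -0.5},{"dx": -0.045,"dy": 0,"dz": -0.012,"rx": 0,"ry": 0,"rz": 0,"claw": -0.5},{"dx": 0,"dy": 0,"dz": 0,"rx": 0,"ry": 0,"rz": 0,"claw": -0.5},{"dx": 0,"dy": 0,"dz": 0,"rx": 0,"ry": 0,"rz": 0,"claw": -0.5}]'

```text
t: 10.07
eef_pos: [515.5, -189.2, 191.5]
tcp_rot: [-3.138, -0.001, 1.575]
ft_force: [-0.4, -0.2, -0.5]
opening: 0.749
```

```bash
python3 - <<'E'
from h import *
c,p,d=shot('wrist','w4'); print(env.state()['eef_pos'])
E
```

```text
[ 515.5744261  -189.13193662  191.5527789 ]
```

View pics/w4.png

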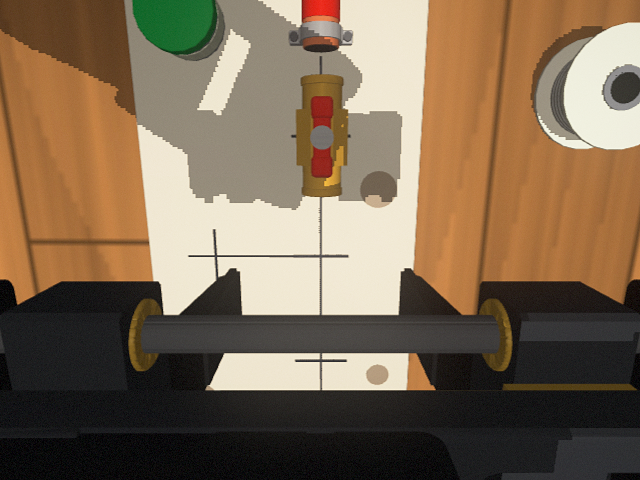

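The valve is on the cross at (322,135), and the middle cross at (321,256) and blue-side cross at (321,360) are visible too. I'll measure them.

```bash
cat >> h.py <<'E'
def slicefit(c,k,z,bs,a0=None):
    q=onz(c,k[:,0],z)[:,:2]
    if a0 is None:
        x,y,w,h,an=rect(c,k,z); a0=np.radians(an); Q0=np.array([x,y])
    else: Q0=q.mean(0)
    a=np.array([np.cos(a0),np.sin(a0)])
    for it in range(4):
        n_=np.array([-a[1],a[0]]); s=(q-Q0)@a; Q0=Q0+a*(s.max()+s.min())/2; s=(q-Q0)@a; t=(q-Q0)@n_; mids=[];ss=[]
        for b in bs:
            sel=abs(s-b)<2.5
            if sel.sum()>3: mids.append((t[sel].max()+t[sel].min())/2); ss.append(b)
        g=np.polyfit(ss,mids,1); a=a+g[0]*n_; a/=np.linalg.norm(a); Q0=Q0+g[1]*n_
    s=(q-Q0)@a; return Q0+a*(s.max()+s.min())/2,np.degrees(np.arctan2(a[1],a[0]))%180,s.max()-s.min()
E
python3 - <<'E'
from h import *
c,p,d=load('w4')
ks,m=blobs(p,[(280,62),(365,62),(365,210),(280,210)]); k=max(ks,key=cv2.contourArea)
print('valve',slicefit(c,k,32,list(range(-42,-22,3))+list(range(24,43,3))),rect(c,k,32))
hub=[(u,v) for v in range(120,155) for u in range(305,340) if np.ptp(p[v,u].astype(int))<25 and 100<p[v,u].mean()<230]; h=np.median(hub,0); print('hub',h,onz(c,h,62.5)[0].round(1))
L=line3(c,np.r_[dark(p,'v',range(205,250),321,5),dark(p,'v',range(262,290),321,5)],12)
B=line3(c,np.r_[dark(p,'h',range(222,310),256,5),dark(p,'h',range(330,346),256,5)],12)
F=line3(c,np.r_[dark(p,'v',range(232,252),215,5),dark(p,'v',range(260,275),216,5)],12)
M=line3(c,np.r_[dark(p,'h',range(297,317),360,5),dark(p,'h',range(326,345),360,5)],12)
for n,l in dict(L=L,B=B,F=F,M=M).items(): print(n,np.degrees(np.arctan2(l[1][1],l[1][0]))%180)
print('mid',inter(L,B),'front',inter(B,F),'s-',inter(L,M))
go([597.3,165,140],1.333)
E
```

```text
valve (array([ 516.65016604, -118.90287998]), np.float64(90.0555078820082), np.float64(93.92186677507873)) (516.5408935546875, -118.8963623046875, 93.87788391113281, 40.61969757080078, -89.7298231124878)
hub [321.5 137. ] [ 516.5 -119.1   62.5]
L 90.29785
B 0.2536173
F 90.25767
M 0.37993482
mid [ 516.25604 -222.68628] front [ 421.17566 -223.10716] s- [ 516.80304 -327.90576]
pos [ 515.6 -189.1  191.6] rot [-3.1384e+00 -6.0000e-04  1.5759e+00] t 10.125
shift frac in current axes [0.4421 0.1046 0.0644] in final axes [ 0.4543 -0.005   0.0644]  turn frac [-2.100e-03 -1.000e-04  1.546e-01]
```

Emit:
arm_command --steps '[{"dx": 0,"dy": 0,"dz": 0,"rx": -0.002,"ry": 0,"rz": 0.077,"claw": -0.5},{"dx": 0,"dy": 0,"dz": 0,"rx": 0,"ry": 0,"rz": 0.077,"claw": -0.5},{"dx": 0.063,"dy": -0.0007,"dz": 0.009,"rx": 0,"ry": 0,"rz": 0,"claw": -0.5},{"dx": 0.063,"dy": -0.0007,"dz": 0.009,"rx": 0,"ry": 0,"rz": 0,"claw": -0.5},{"dx": 0.063,"dy": -0.0007,"dz": 0.009,"rx": 0,"ry": 0,"rz": 0,"claw": -0.5},{"dx": 0.063,"dy": -0.0007,"dz": 0.009,"rx": 0,"ry": 0,"rz": 0,"claw": -0.5},{"dx": 0.063,"dy": -0.0007,"dz": 0.009,"rx": 0,"ry": 0,"rz": 0,"claw": -0.5},{"dx": 0.063,"dy": -0.0007,"dz": 0.009,"rx": 0,"ry": 0,"rz": 0,"claw": -0.5},{"dx": 0.063,"dy": -0.0007,"dz": 0.009,"rx": 0,"ry": 0,"rz": 0,"claw": -0.5},{"dx": 0,"dy": 0,"dz": 0,"rx": 0,"ry": 0,"rz": 0,"claw": -0.5}]'

```text
t: 11.38
eef_pos: [594.2, 174.1, 134.2]
tcp_rot: [-3.134, 0.0, 1.333]
ft_force: [-0.7, -0.5, -0.7]
opening: 0.752
```

```bash
python3 - <<'E'
from h import *
go([597.3,165,30],1.333)
rel=relcam(); print(proj(predict([597,100,190],1.333,rel),[[597,165,27],[480,163,18],[497,313,17]]))
E
```

```text
pos [594.2 174.1 134.2] rot [-3.1340e+00  1.0000e-04  1.3331e+00] t 11.375
shift frac in current axes [-0.0101  0.0075  0.1302] in final axes [-0.0101  0.0065  0.1303]  turn frac [-0.0048  0.0001  0.0001]
[[300.34401523 146.37882137]
 [167.41343051 181.97000225]
 [125.3383919  -16.38400521]]
```

Emit:
arm_command --steps '[{"dx": -0.0101,"dy": 0.0065,"dz": 0.01,"rx": -0.0045,"ry": 0,"rz": 0,"claw": -0.5},{"dx": 0,"dy": 0,"dz": 0.05,"rx": 0,"ry": 0,"rz": 0,"claw": -0.5},{"dx": 0,"dy": 0,"dz": 0.05,"rx": 0,"ry": 0,"rz": 0,"claw": -0.5},{"dx": 0,"dy": 0,"dz": 0.01,"rx": 0,"ry": 0,"rz": 0,"claw": -0.5},{"dx": 0,"dy": 0,"dz": 0,"rx": 0,"ry": 0,"rz": 0,"claw": -0.5}]'

```text
t: 12.0
eef_pos: [596.6, 160.0, 35.6]
tcp_rot: [3.141, 0.001, 1.331]
ft_force: [0.7, 0.3, -0.2]
opening: 0.752
```

```bash
python3 - <<'E'
from h import *
go([597.3,165,9],1.333)
E
```

```text
pos [596.6 160.   35.6] rot [3.1409e+00 8.0000e-04 1.3309e+00] t 12.0
shift frac in current axes [ 0.0063 -0.0006  0.0332] in final axes [ 0.0063 -0.0006  0.0332]  turn frac [ 0.0005  0.0005 -0.0013]
```

Emit:
arm_command --steps '[{"dx": 0.006,"dy": -0.0006,"dz": 0.012,"rx": 0,"ry": 0,"rz": -0.001,"claw": -0.5},{"dx": 0,"dy": 0,"dz": 0.014,"rx": 0,"ry": 0,"rz": 0,"claw": -0.5},{"dx": 0,"dy": 0,"dz": 0.006,"rx": 0,"ry": 0,"rz": 0,"claw": -0.5},{"dx": 0,"dy": 0,"dz": 0,"rx": 0,"ry": 0,"rz": 0,"claw": -0.5}]'

```text
t: 12.5
eef_pos: [598.7, 164.9, 11.2]
tcp_rot: [3.137, -0.001, 1.332]
ft_force: [-0.4, -0.3, 0.5]
opening: 0.751
```

```bash
python3 - <<'E'
from h import *
go([597.3,165,9],1.333)
E
```

```text
pos [598.7 164.9  11.2] rot [ 3.1368e+00 -9.0000e-04  1.3323e+00] t 12.5
shift frac in current axes [-0.0003 -0.0018  0.0027] in final axes [-0.0003 -0.0018  0.0028]  turn frac [ 0.003  -0.0006 -0.0005]
```

Good; I'll close and lift.

Emit:
arm_command --steps '[{"dx": 0,"dy": -0.0018,"dz": 0.001,"rx": 0.003,"ry": -0.0006,"rz": 0,"claw": -0.5},{"dx": 0,"dy": 0,"dz": 0,"rx": 0,"ry": 0,"rz": 0,"claw": 0.1},{"dx": 0,"dy": 0,"dz": 0,"rx": 0,"ry": 0,"rz": 0,"claw": 1},{"dx": 0,"dy": 0,"dz": 0,"rx": 0,"ry": 0,"rz": 0,"claw": 1},{"dx": 0,"dy": 0,"dz": 0,"rx": 0,"ry": 0,"rz": 0,"claw": 1},{"dx": 0,"dy": 0,"dz": 0,"rx": 0,"ry": 0,"rz": 0,"claw": 1}]'

```text
t: 13.25
eef_pos: [597.4, 165.4, 11.0]
tcp_rot: [3.141, -0.0, 1.332]
ft_force: [-0.8, 1.4, 0.6]
opening: 0.503
```

```bash
python3 - <<'E'
from h import *
print(env.state()['opening']*95)
go([517,-327.5,150],1.5755)
E
```

```text
47.77108871237566
pos [597.4 165.4  11. ] rot [ 3.1411e+00 -2.0000e-04  1.3324e+00] t 13.25
shift frac in current axes [-0.6224  0.0479 -0.1739] in final axes [-0.6156 -0.1035 -0.1738]  turn frac [ 3.000e-04 -1.000e-04 -1.548e-01]
```

Emit:
arm_command --steps '[{"dx": 0,"dy": 0,"dz": -0.06,"rx": 0,"ry": 0,"rz": 0,"claw": 1},{"dx": 0,"dy": 0,"dz": -0.07,"rx": 0,"ry": 0,"rz": -0.077,"claw": 1},{"dx": 0,"dy": 0,"dz": -0.06,"rx": 0,"ry": 0,"rz": -0.077,"claw": 1},{"dx": -0.068,"dy": -0.0115,"dz": 0,"rx": 0,"ry": 0,"rz": 0,"claw": 1},{"dx": -0.068,"dy": -0.0115,"dz": 0,"rx": 0,"ry": 0,"rz": 0,"claw": 1},{"dx": -0.068,"dy": -0.0115,"dz": 0,"rx": 0,"ry": 0,"rz": 0,"claw": 1},{"dx": -0.068,"dy": -0.0115,"dz": 0,"rx": 0,"ry": 0,"rz": 0,"claw": 1},{"dx": -0.068,"dy": -0.0115,"dz": 0,"rx": 0,"ry": 0,"rz": 0,"claw": 1}]'

```text
t: 14.25
eef_pos: [551.8, -111.5, 164.8]
tcp_rot: [-3.136, 0.001, 1.589]
ft_force: [0.7, -0.0, -4.5]
opening: 0.503
```

```bash
python3 - <<'E'
from h import *
print(env.state()['opening']*95)
go([516.9,-327.4,100],1.5755)
E
```

```text
47.76245726774643
pos [ 551.8 -111.5  164.8] rot [-3.1357e+00  6.0000e-04  1.5891e+00] t 14.25
shift frac in current axes [-0.269  -0.0481  0.0815] in final axes [-0.2697 -0.0449  0.081 ]  turn frac [-0.0037  0.0004  0.0087]
```

Emit:
arm_command --steps '[{"dx": -0.065,"dy": -0.011,"dz": 0,"rx": -0.003,"ry": 0,"rz": 0.006,"claw": 1},{"dx": -0.065,"dy": -0.011,"dz": 0,"rx": 0,"ry": 0,"rz": 0,"claw": 1},{"dx": -0.065,"dy": -0.011,"dz": 0.01,"rx": 0,"ry": 0,"rz": 0,"claw": 1},{"dx": -0.055,"dy": -0.008,"dz": 0.03,"rx": 0,"ry": 0,"rz": 0,"claw": 1},{"dx": 0,"dy": 0,"dz": 0.04,"rx": 0,"ry": 0,"rz": 0,"claw": 1},{"dx": 0,"dy": 0,"dz": 0,"rx": 0,"ry": 0,"rz": 0,"claw": 1}]'

```text
t: 15.0
eef_pos: [516.2, -321.8, 97.2]
tcp_rot: [-3.137, -0.001, 1.574]
ft_force: [-0.7, 1.0, -4.6]
opening: 0.505
```

```bash
python3 - <<'E'
from h import *
go([516.9,-327.4,20.3],1.5755)
E
```

```text
pos [ 516.2 -321.8   97.2] rot [-3.1371e+00 -1.4000e-03  1.5739e+00] t 15.0
shift frac in current axes [-0.0071  0.0012  0.0961] in final axes [-0.007   0.0008  0.0961]  turn frac [-0.0028 -0.0009 -0.001 ]
```

Emit:
arm_command --steps '[{"dx": -0.007,"dy": 0.0008,"dz": 0.03,"rx": -0.0025,"ry": -0.0009,"rz": -0.001,"claw": 1},{"dx": 0,"dy": 0,"dz": 0.035,"rx": 0,"ry": 0,"rz": 0,"claw": 1},{"dx": 0,"dy": 0,"dz": 0.015,"rx": 0,"ry": 0,"rz": 0,"claw": 1},{"dx": 0,"dy": 0,"dz": 0,"rx": 0,"ry": 0,"rz": 0,"claw": 1}]'

```text
t: 15.5
eef_pos: [519.1, -327.1, 36.1]
tcp_rot: [3.139, 0.003, 1.578]
ft_force: [0.5, 0.6, -3.6]
opening: 0.501
```

```bash
python3 - <<'E'
from h import *
go([516.9,-327.4,20.3],1.5755)
E
```

```text
pos [ 519.1 -327.1   36.1] rot [3.1388e+00 2.5000e-03 1.5779e+00] t 15.5
shift frac in current axes [-0.0003 -0.0027  0.0197] in final axes [-0.0004 -0.0027  0.0197]  turn frac [0.0018 0.0016 0.0015]
```

Emit:
arm_command --steps '[{"dx": -0.0003,"dy": -0.0027,"dz": 0.01,"rx": 0.0018,"ry": 0.0016,"rz": 0.0015,"claw": 1},{"dx": 0,"dy": 0,"dz": 0.008,"rx": 0,"ry": 0,"rz": 0,"claw": 1},{"dx": 0,"dy": 0,"dz": 0,"rx": 0,"ry": 0,"rz": 0,"claw": 1}]'

```text
t: 15.88
eef_pos: [517.8, -327.7, 23.2]
tcp_rot: [3.139, 0.002, 1.576]
ft_force: [-0.1, -0.9, -4.6]
opening: 0.502
```

```bash
python3 - <<'E'
from h import *
go([516.9,-327.4,20.1],1.5755)
E
```

```text
pos [ 517.8 -327.7   23.2] rot [3.1394e+00 1.8000e-03 1.5761e+00] t 15.875
shift frac in current axes [ 0.0004 -0.0012  0.0038] in final axes [ 0.0004 -0.0011  0.0038]  turn frac [0.0014 0.0012 0.0004]
```

Emit:
arm_command --steps '[{"dx": 0.0004,"dy": -0.0012,"dz": 0.0032,"rx": 0.0014,"ry": 0.0012,"rz": 0,"claw": 1},{"dx": 0,"dy": 0,"dz": 0.001,"rx": 0,"ry": 0,"rz": 0,"claw": 1},{"dx": 0,"dy": 0,"dz": 0,"rx": 0,"ry": 0,"rz": 0,"claw": 0},{"dx": 0,"dy": 0,"dz": 0,"rx": 0,"ry": 0,"rz": 0,"claw": -0.3},{"dx": 0,"dy": 0,"dz": 0,"rx": 0,"ry": 0,"rz": 0,"claw": -0.5},{"dx": 0,"dy": 0,"dz": -0.03,"rx": 0,"ry": 0,"rz": 0,"claw": -0.5},{"dx": 0,"dy": 0,"dz": -0.07,"rx": 0,"ry": 0,"rz": 0,"claw": -0.5},{"dx": -0.03,"dy": 0,"dz": -0.07,"rx": 0,"ry": 0,"rz": 0,"claw": -0.5},{"dx": -0.06,"dy": 0,"dz": -0.02,"rx": 0,"ry": 0,"rz": 0,"claw": -0.5},{"dx": 0,"dy": 0,"dz": 0,"rx": 0,"ry": 0,"rz": 0,"claw": -0.5}]'

```text
t: 17.12
eef_pos: [518.2, -401.7, 179.5]
tcp_rot: [3.138, 0.004, 1.577]
ft_force: [-0.4, 0.5, -0.7]
opening: 0.746
```

Emit:
arm_command --steps '[{"dx": 0,"dy": 0,"dz": 0,"rx": 0,"ry": 0,"rz": 0,"claw": -0.5}]'

```text
t: 17.25
eef_pos: [518.0, -401.3, 179.4]
tcp_rot: [3.138, 0.004, 1.577]
ft_force: [0.4, -0.9, -0.7]
opening: 0.752
```

```bash
python3 - <<'E'
from h import *
c,p,d=shot('wrist','w5'); print(env.state()['eef_pos'],env.state()['qvel'].round(3))
E
```

```text
[ 518.01708744 -401.32434438  179.38693549] [ 0.009  0.004  0.008 -0.002 -0.002  0.   ]
```

View pics/w5.png

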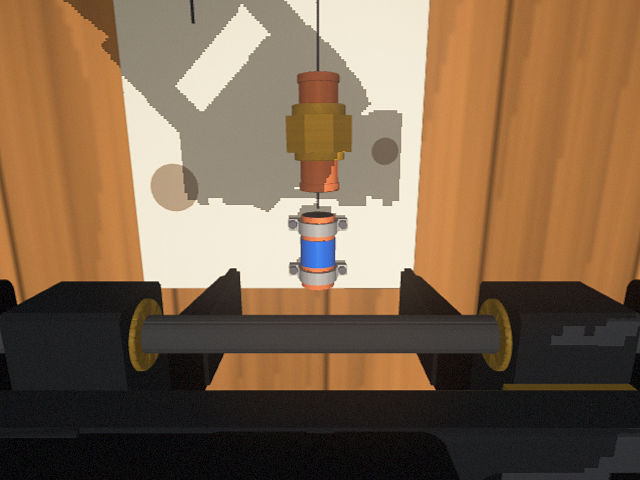

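```bash
python3 - <<'E'
from h import *
c,p,d=load('w5')
ks,m=blobs(p,[(275,60),(365,60),(365,196),(275,196)]); k=max(ks,key=cv2.contourArea)
print('union',slicefit(c,k,36,list(range(-40,-20,3))+list(range(22,41,3)),np.pi/2), rect(c,k,36))
L=line3(c,dark(p,'v',range(5,66),318,5),12); print(L,'at y=-327.8 x=',L[0][0]+(-327.8-L[0][1])*L[1][0]/L[1][1])
for n in('w2','top1'):
    c,p,d=load(n); ks,m=blobs(p,{'w2':[(128,110),(290,0),(366,0),(452,215),(248,312)],'top1':[(170,208),(274,214),(266,325),(160,317)]}[n])
    t={'w2':(270,259),'top1':(246,296)}[n]
    k=min(ks,key=lambda k:np.hypot(*(k[:,0].mean(0)-t)))
    q=onz(c,k[:,0],18.5)[:,:2]; Q0=np.array([479,164.]); a=np.radians(151.2); 
    for it in range(4):
        ey=np.array([np.cos(a),np.sin(a)]); ex=np.array([np.sin(a),-np.cos(a)])
        Q=(q-Q0); x=Q@ex; y=Q@ey
        # run: edges for |y|>22
        ss=[];mm=[]
        for b in list(range(-42,-21,3))+list(range(22,43,3)):
            s=abs(y-b)<2.5
            s&=abs(x)<25
            if s.sum()>2: ss.append(b);mm.append((x[s].max()+x[s].min())/2)
        g=np.polyfit(ss,mm,1); Q0=Q0+ex*g[1]; a-=g[0]*1
        mb=[]
        for b in range(-42,-20,3):
            s=(abs(x-b)<2.5)&(abs(y)<25)
            if s.sum()>2: mb.append((y[s].max()+y[s].min())/2)
        yb=np.mean(mb); ye=(y.max()+y.min())/2
        Q0=Q0+ey*yb
    print(n,'tee',Q0.round(1),np.degrees(a),'branch-mid',yb,'ends mid',ye,'len',np.ptp(y),'x ext',x.min(),x.max())
E
```

```text
union (array([ 517.51040988, -328.88395255]), np.float64(90.89211070281759), np.float64(87.45228773532986)) (517.6304321289062, -328.8377685546875, 87.3447494506836, 49.2247200012207, -89.6548815369606)
(array([ 516.40045, -255.85301], dtype=float32), array([ 0.00451237, -0.9999898 ], dtype=float32)) at y=-327.8 x= 516.7251
w2 tee [481. 165.] 151.0415824965513 branch-mid -0.000381447656283816 ends mid 0.970560896964269 len 96.52980954453295 x ext -37.3304685381051 31.025133009237784Traceback (most recent call last):
  File "<stdin>", line 20, in <module>
    raise TypeError("expected non-empty vector for x")
TypeError: expected non-empty vector for x
```

```bash
python3 - <<'E'
from h import *
for n in('w2','top1'):
    c,p,d=load(n); ks,m=blobs(p,{'w2':[(128,110),(290,0),(366,0),(452,215),(248,312)],'top1':[(170,208),(274,214),(266,325),(160,317)]}[n])
    t={'w2':(270,259),'top1':(246,296)}[n]
    k=min(ks,key=lambda k:np.hypot(*(k[:,0].mean(0)-t)))
    q=onz(c,k[:,0],18.5)[:,:2]; Q0=np.array([487,177.]); a=np.radians(151.2); w=2.5 if n=='w2' else 4
    for it in range(4):
        ey=np.array([np.cos(a),np.sin(a)]); ex=np.array([np.sin(a),-np.cos(a)])
        Q=(q-Q0); x=Q@ex; y=Q@ey
        ss=[];mm=[]
        for b in list(range(-40,-21,3))+list(range(22,41,3)):
            s=(abs(y-b)<w)&(abs(x)<25)
            if s.sum()>1 and np.ptp(x[s])>20: ss.append(b);mm.append((x[s].max()+x[s].min())/2)
        g=np.polyfit(ss,mm,1); Q0=Q0+ex*g[1]; a-=g[0]
        mb=[]
        for b in range(-42,-20,3):
            s=(abs(x-b)<w)&(abs(y)<25)
            if s.sum()>1 and np.ptp(y[s])>20: mb.append((y[s].max()+y[s].min())/2)
        yb=np.mean(mb); ye=(y.max()+y.min())/2
        Q0=Q0+ey*(yb if n=='w2' else (yb+ye)/2)
    print(n,'tee',Q0.round(1),np.degrees(a),'branch-mid',yb,'ends mid',ye,'len',np.ptp(y),'x ext',x.min(),x.max(),'grip pt',(Q0+30*ey).round(1))
g=Q0+30*ey
go([461,191.5,160],np.radians(151.2))
E
```

```text
w2 tee [489.1 178. ] 151.2021290461921 branch-mid 0.0015514507960301405 ends mid 1.761478108667891 len 96.57097626804719 x ext -52.59069855034154 15.723597996098162 grip pt [462.8 192.4]
top1 tee [487.9 179.3] 150.9963139384501 branch-mid -0.31367162803040205 ends mid 0.3142056337113708 len 95.15025484750547 x ext -46.37677492408602 15.51927332162655 grip pt [461.6 193.9]
pos [ 518.  -401.3  179.4] rot [3.1383 0.0036 1.5772] t 17.3
shift frac in current axes [ 0.7416 -0.0666  0.0213] in final axes [0.4194 0.615  0.0242]  turn frac [ 0.0007  0.0032 -0.6759]
```

Emit:
arm_command --steps '[{"dx": 0.073,"dy": 0.0055,"dz": -0.0015,"rx": 0.001,"ry": 0.003,"rz": 0,"claw": -0.3},{"dx": 0.073,"dy": 0.0055,"dz": -0.0015,"rx": 0,"ry": 0,"rz": 0,"claw": -0.3},{"dx": 0.073,"dy": 0.0055,"dz": -0.0015,"rx": 0,"ry": 0,"rz": 0,"claw": -0.3},{"dx": 0.073,"dy": 0.0055,"dz": -0.0015,"rx": 0,"ry": 0,"rz": 0,"claw": -0.3},{"dx": 0.073,"dy": 0.0055,"dz": -0.0015,"rx": 0,"ry": 0,"rz": 0,"claw": -0.3},{"dx": 0.073,"dy": 0.0055,"dz": -0.0015,"rx": 0,"ry": 0,"rz": 0,"claw": -0.3},{"dx": 0.073,"dy": 0.0055,"dz": -0.0015,"rx": 0,"ry": 0,"rz": 0,"claw": -0.3},{"dx": 0.073,"dy": 0.0055,"dz": -0.0015,"rx": 0,"ry": 0,"rz": 0,"claw": -0.3},{"dx": 0.073,"dy": 0.0055,"dz": -0.0015,"rx": 0,"ry": 0,"rz": 0,"claw": -0.3}]'

```text
t: 18.42
eef_pos: [549.5, 144.3, 186.5]
tcp_rot: [-3.135, -0.004, 1.578]
ft_force: [0.6, 0.3, -0.5]
opening: 0.651
```

Emit:
arm_command --steps '[{"dx": 0,"dy": 0,"dz": 0,"rx": 0,"ry": 0,"rz": -0.112,"claw": -0.3},{"dx": 0,"dy": 0,"dz": 0,"rx": 0,"ry": 0,"rz": -0.112,"claw": -0.3},{"dx": 0,"dy": 0,"dz": 0,"rx": 0,"ry": 0,"rz": -0.112,"claw": -0.3},{"dx": 0,"dy": 0,"dz": 0,"rx": 0,"ry": 0,"rz": -0.112,"claw": -0.3},{"dx": 0,"dy": 0,"dz": 0,"rx": 0,"ry": 0,"rz": -0.112,"claw": -0.3},{"dx": 0,"dy": 0,"dz": 0,"rx": 0,"ry": 0,"rz": -0.095,"claw": -0.3},{"dx": 0,"dy": 0,"dz": 0,"rx": 0,"ry": 0,"rz": 0,"claw": -0.3},{"dx": 0,"dy": 0,"dz": 0,"rx": 0,"ry": 0,"rz": 0,"claw": -0.3}]'

```text
t: 19.42
eef_pos: [542.3, 154.2, 182.0]
tcp_rot: [-3.137, -0.016, 2.649]
ft_force: [0.6, -0.2, -0.4]
opening: 0.649
```

```bash
python3 - <<'E'
from h import *
c,p,d=shot('wrist','w6'); print(env.state()['qvel'].round(3))
go([462,192,60],np.radians(151.15))
E
```

```text
[-0.003  0.002 -0.006  0.     0.002 -0.013]
pos [542.3 154.2 182. ] rot [-3.1369 -0.0158  2.6489] t 19.475
shift frac in current axes [ 0.1084 -0.0051  0.1543] in final axes [ 0.1107 -0.0071  0.1525]  turn frac [-0.003  -0.0101  0.0069]
```

View pics/w6.png

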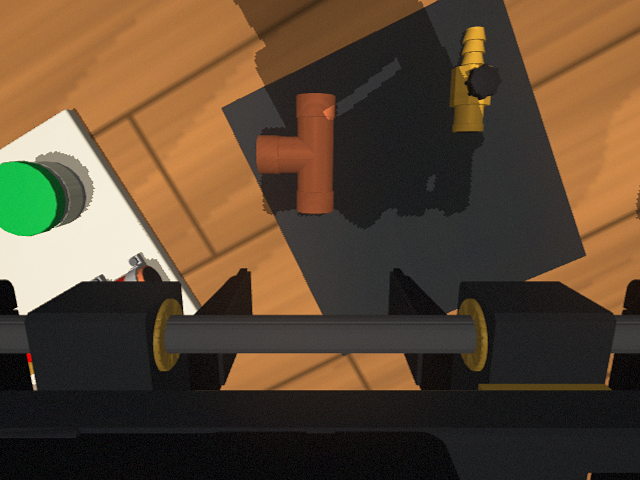

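```bash
python3 - <<'E'
from h import *
c,p,d=load('w6'); ks,m=blobs(p,[(268,80),(350,80),(350,225),(292,225),(268,180)],smin=90,vmin=60); k=max(ks,key=cv2.contourArea)
cv2.imwrite('pics/m6.png',m[60:240,240:360])
q=onz(c,k[:,0],18.5)[:,:2]; Q0=np.array([488,178.7]); a=np.radians(151.2)
for it in range(5):
    ey=np.array([np.cos(a),np.sin(a)]); ex=np.array([np.sin(a),-np.cos(a)])
    Q=(q-Q0); x=Q@ex; y=Q@ey; ss=[];mm=[]
    for b in list(range(-40,-21,3))+list(range(22,41,3)):
        s=(abs(y-b)<2)&(abs(x)<25)
        if s.sum()>1 and np.ptp(x[s])>20: ss.append(b);mm.append((x[s].max()+x[s].min())/2)
    g=np.polyfit(ss,mm,1); Q0=Q0+ex*g[1]; a-=g[0]
    mb=[]
    for b in range(-30,-20,2):
        s=(abs(x-b)<2)&(abs(y)<25)
        if s.sum()>1 and np.ptp(y[s])>20: mb.append((y[s].max()+y[s].min())/2)
    yb=np.mean(mb); ye=(y.max()+y.min())/2; Q0=Q0+ey*(yb+ye)/2
print('tee',Q0.round(1),np.degrees(a),yb,ye,np.ptp(y),x.max(),'grip',Q0+30*ey)
# height along the run ridge, depth
pts=[dep(c,(int(u),v),np.median(d[v-1:v+2,int(u)-1:int(u)+2]))[0][2].round(1) for u,v in ((316,110),(315,150),(314,200))]; print(pts)
ks,m=blobs(p,[(440,15),(505,15),(505,140),(440,140)],smin=110,vmin=45); k=max(ks,key=cv2.contourArea); print('drain',rect(c,k,17))
kn=[(u,v) for v in range(55,105) for u in range(462,505) if p[v,u].max()<38 and d[v,u]<np.median(d[150:160,460:470])-20]; print(len(kn),onz(c,(np.min(kn,0)+np.max(kn,0))/2,44)[0].round(1))
E
```

```text
tee [489.2 178.1] 151.13450040424678 0.16397554273345544 -0.1639745368384702 95.82982791346055 15.68319967514964 grip [462.89331471 192.5636911 ]
[np.float64(33.2), np.float64(33.0), np.float64(33.7)]
drain (496.6456604003906, 313.48919677734375, 77.44551849365234, 32.64703369140625, -28.139636993408203)
191 [500.4 309.4  44. ]
```

View pics/m6.png

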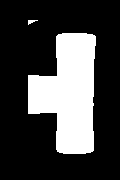

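Emit:
arm_command --steps '[{"dx": 0,"dy": 0,"dz": 0,"rx": -0.003,"ry": -0.01,"rz": 0.007,"claw": -0.3},{"dx": 0.037,"dy": -0.002,"dz": 0.05,"rx": 0,"ry": 0,"rz": 0,"claw": -0.3},{"dx": 0.037,"dy": -0.002,"dz": 0.05,"rx": 0,"ry": 0,"rz": 0,"claw": -0.3},{"dx": 0.034,"dy": -0.002,"dz": 0.045,"rx": 0,"ry": 0,"rz": 0,"claw": -0.3},{"dx": 0,"dy": 0,"dz": 0,"rx": 0,"ry": 0,"rz": 0,"claw": -0.3},{"dx": 0,"dy": 0,"dz": 0,"rx": 0,"ry": 0,"rz": 0,"claw": -0.3}]'

```text
t: 20.23
eef_pos: [464.5, 192.9, 64.7]
tcp_rot: [3.137, 0.007, 2.628]
ft_force: [0.6, -0.3, 0.5]
opening: 0.649
```

```bash
python3 - <<'E'
from h import *
go([462.9,192.5,5.5],np.radians(151.13))
E
```

```text
pos [464.5 192.9  64.7] rot [3.1373 0.0069 2.6281] t 20.225
shift frac in current axes [ 0.002  -0.0018  0.074 ] in final axes [ 0.0015 -0.0015  0.074 ]  turn frac [ 0.0027  0.0044 -0.0061]
```

Emit:
arm_command --steps '[{"dx": 0.0015,"dy": -0.0015,"dz": 0.02,"rx": 0.0025,"ry": 0.0042,"rz": -0.006,"claw": -0.3},{"dx": 0,"dy": 0,"dz": 0.03,"rx": 0,"ry": 0,"rz": 0,"claw": -0.3},{"dx": 0,"dy": 0,"dz": 0.013,"rx": 0,"ry": 0,"rz": 0,"claw": -0.3},{"dx": 0,"dy": 0,"dz": 0,"rx": 0,"ry": 0,"rz": 0,"claw": -0.3}]'

```text
t: 20.72
eef_pos: [466.6, 191.8, 14.2]
tcp_rot: [3.137, 0.004, 2.636]
ft_force: [-0.9, 0.0, -0.1]
opening: 0.649
```

```bash
python3 - <<'E'
from h import *
go([462.9,192.5,5.5],np.radians(151.13))
E
```

```text
pos [466.6 191.8  14.2] rot [3.1374 0.004  2.6358] t 20.725
shift frac in current axes [ 0.0045 -0.0016  0.0108] in final axes [ 0.0045 -0.0015  0.0108]  turn frac [ 0.0027  0.0026 -0.0012]
```

Emit:
arm_command --steps '[{"dx": 0.0045,"dy": -0.0015,"dz": 0.007,"rx": 0.0027,"ry": 0.0026,"rz": -0.001,"claw": -0.3},{"dx": 0,"dy": 0,"dz": 0.003,"rx": 0,"ry": 0,"rz": 0,"claw": -0.3},{"dx": 0,"dy": 0,"dz": 0,"rx": 0,"ry": 0,"rz": 0,"claw": -0.3}]'

```text
t: 21.1
eef_pos: [463.7, 192.7, 6.7]
tcp_rot: [3.14, 0.001, 2.637]
ft_force: [-0.2, -0.4, -0.1]
opening: 0.65
```

```bash
python3 - <<'E'
from h import *
go([462.9,192.5,5.5],np.radians(151.13))
E
```

```text
pos [463.7 192.7   6.7] rot [3.1404e+00 1.3000e-03 2.6374e+00] t 21.1
shift frac in current axes [ 0.0007 -0.0006  0.0016] in final axes [ 0.0007 -0.0006  0.0016]  turn frac [ 0.0008  0.0008 -0.0002]
```

Emit:
arm_command --steps '[{"dx": 0.0005,"dy": -0.0006,"dz": 0,"rx": 0.0008,"ry": 0.0008,"rz": 0,"claw": 0},{"dx": 0,"dy": 0,"dz": 0,"rx": 0,"ry": 0,"rz": 0,"claw": 1},{"dx": 0,"dy": 0,"dz": 0,"rx": 0,"ry": 0,"rz": 0,"claw": 1},{"dx": 0,"dy": 0,"dz": 0,"rx": 0,"ry": 0,"rz": 0,"claw": 1},{"dx": 0,"dy": 0,"dz": 0,"rx": 0,"ry": 0,"rz": 0,"claw": 1}]'

```text
t: 21.72
eef_pos: [463.3, 192.5, 7.3]
tcp_rot: [3.141, 0.001, 2.637]
ft_force: [-0.1, -0.1, -0.1]
opening: 0.318
```

```bash
python3 - <<'E'
from h import *
print(env.state()['opening']*95)
# tee center in tool axes
s=env.state(); Rt=Rn.from_euler('xyz',s['tcp_rot']).as_matrix(); print(Rt.T@(np.array([489.1,178.1,18.5])-s['eef_pos']))
go([516,-192.5,150],1.5755)
E
```

```text
30.248570596816794
[-29.55229902  -0.15288789 -11.17842861]
pos [463.3 192.5   7.3] rot [3.1410e+00 7.0000e-04 2.6375e+00] t 21.725
shift frac in current axes [-0.2903 -0.3895 -0.1784] in final axes [-0.4816  0.0636 -0.1784]  turn frac [6.000e-04 2.000e-04 6.761e-01]
```

Emit:
arm_command --steps '[{"dx": 0,"dy": 0,"dz": -0.05,"rx": 0,"ry": 0,"rz": 0,"claw": 1},{"dx": 0,"dy": 0,"dz": -0.07,"rx": 0,"ry": 0,"rz": 0.11,"claw": 1},{"dx": 0,"dy": 0,"dz": -0.06,"rx": 0,"ry": 0,"rz": 0.11,"claw": 1},{"dx": 0,"dy": 0,"dz": 0,"rx": 0,"ry": 0,"rz": 0.11,"claw": 1},{"dx": 0,"dy": 0,"dz": 0,"rx": 0,"ry": 0,"rz": 0.11,"claw": 1},{"dx": 0,"dy": 0,"dz": 0,"rx": 0,"ry": 0,"rz": 0.11,"claw": 1},{"dx": 0,"dy": 0,"dz": 0,"rx": 0,"ry": 0,"rz": 0.11,"claw": 1},{"dx": 0,"dy": 0,"dz": 0,"rx": 0,"ry": 0,"rz": 0,"claw": 1}]'

```text
t: 22.72
eef_pos: [462.3, 192.3, 155.5]
tcp_rot: [-3.141, 0.0, 1.569]
ft_force: [-0.1, -0.5, -1.7]
opening: 0.315
```

```bash
python3 - <<'E'
from h import *
print(env.state()['opening']*95)
go([516.1,-193.2,150],1.5755)
E
```

```text
29.946564925101576
pos [462.3 192.3 155.5] rot [-3.1406e+00  2.0000e-04  1.5691e+00] t 22.725
shift frac in current axes [-0.4817  0.0681  0.0069] in final axes [-0.4821  0.065   0.0069]  turn frac [-0.0006  0.0001 -0.004 ]
```

Emit:
arm_command --steps '[{"dx": -0.067,"dy": 0.009,"dz": 0,"rx": 0,"ry": 0,"rz": -0.004,"claw": 1},{"dx": -0.067,"dy": 0.009,"dz": 0,"rx": 0,"ry": 0,"rz": 0,"claw": 1},{"dx": -0.067,"dy": 0.009,"dz": 0,"rx": 0,"ry": 0,"rz": 0,"claw": 1},{"dx": -0.067,"dy": 0.009,"dz": 0,"rx": 0,"ry": 0,"rz": 0,"claw": 1},{"dx": -0.067,"dy": 0.009,"dz": 0,"rx": 0,"ry": 0,"rz": 0,"claw": 1},{"dx": -0.067,"dy": 0.009,"dz": 0,"rx": 0,"ry": 0,"rz": 0,"claw": 1},{"dx": -0.067,"dy": 0.009,"dz": 0,"rx": 0,"ry": 0,"rz": 0,"claw": 1},{"dx": 0,"dy": 0,"dz": 0.02,"rx": 0,"ry": 0,"rz": 0,"claw": 1},{"dx": 0,"dy": 0,"dz": 0,"rx": 0,"ry": 0,"rz": 0,"claw": 1}]'

```text
t: 23.85
eef_pos: [521.0, -192.8, 137.7]
tcp_rot: [-3.14, -0.001, 1.619]
ft_force: [-0.3, -0.4, -1.3]
opening: 0.315
```

```bash
python3 - <<'E'
from h import *
go([516.1,-193.2,16.5],1.5755)
E
```

```text
pos [ 521.  -192.8  137.7] rot [-3.1400e+00 -8.0000e-04  1.6193e+00] t 23.85
shift frac in current axes [-0.0003 -0.0059  0.1516] in final axes [-0.0004 -0.0061  0.1516]  turn frac [-0.001  -0.0005  0.0279]
```

Emit:
arm_command --steps '[{"dx": -0.0003,"dy": -0.006,"dz": 0.01,"rx": -0.001,"ry": 0,"rz": 0.0275,"claw": 1},{"dx": 0,"dy": 0,"dz": 0.045,"rx": 0,"ry": 0,"rz": 0,"claw": 1},{"dx": 0,"dy": 0,"dz": 0.045,"rx": 0,"ry": 0,"rz": 0,"claw": 1},{"dx": 0,"dy": 0,"dz": 0.025,"rx": 0,"ry": 0,"rz": 0,"claw": 1},{"dx": 0,"dy": 0,"dz": 0,"rx": 0,"ry": 0,"rz": 0,"claw": 1}]'

```text
t: 24.48
eef_pos: [515.2, -187.9, 35.9]
tcp_rot: [3.141, -0.001, 1.578]
ft_force: [-0.4, -1.0, -2.0]
opening: 0.316
```

```bash
python3 - <<'E'
from h import *
go([516.1,-193.2,16.5],1.5755)
E
```

```text
pos [ 515.2 -187.9   35.9] rot [ 3.1407e+00 -6.0000e-04  1.5784e+00] t 24.475
shift frac in current axes [-0.0067  0.001   0.0242] in final axes [-0.0066  0.001   0.0242]  turn frac [ 0.0005 -0.0004  0.0019]
```

Emit:
arm_command --steps '[{"dx": -0.0066,"dy": 0.001,"dz": 0.01,"rx": 0.0005,"ry": 0,"rz": 0.002,"claw": 1},{"dx": 0,"dy": 0,"dz": 0.009,"rx": 0,"ry": 0,"rz": 0,"claw": 1},{"dx": 0,"dy": 0,"dz": 0,"rx": 0,"ry": 0,"rz": 0,"claw": 1},{"dx": 0,"dy": 0,"dz": 0,"rx": 0,"ry": 0,"rz": 0,"claw": 1}]'

```text
t: 24.98
eef_pos: [517.0, -193.1, 22.0]
tcp_rot: [3.139, 0.001, 1.576]
ft_force: [-0.5, -0.8, -0.4]
opening: 0.321
```

```bash
python3 - <<'E'
from h import *
go([516.1,-193.2,16.3],1.5755)
E
```

```text
pos [ 517.  -193.1   22. ] rot [3.1386e+00 9.0000e-04 1.5757e+00] t 24.975
shift frac in current axes [-0.0001 -0.0012  0.0072] in final axes [-0.0001 -0.0012  0.0072]  turn frac [0.0019 0.0006 0.0001]
```

Emit:
arm_command --steps '[{"dx": -0.0001,"dy": -0.0012,"dz": 0.004,"rx": 0.0019,"ry": 0.0006,"rz": 0,"claw": 1},{"dx": 0,"dy": 0,"dz": 0.003,"rx": 0,"ry": 0,"rz": 0,"claw": 1},{"dx": 0,"dy": 0,"dz": 0,"rx": 0,"ry": 0,"rz": 0,"claw": 1}]'

```text
t: 25.35
eef_pos: [516.2, -193.3, 16.6]
tcp_rot: [3.141, 0.0, 1.576]
ft_force: [0.9, 0.3, 0.1]
opening: 0.32
```

```bash
python3 - <<'E'
from h import *
go([516.1,-193.2,16.3],1.5755);print(env.state()['ft_force'])
E
```

```text
pos [ 516.2 -193.3   16.6] rot [3.1410e+00 3.0000e-04 1.5756e+00] t 25.35
shift frac in current axes [ 0.0002 -0.0002  0.0004] in final axes [ 0.0002 -0.0002  0.0004]  turn frac [0.0004 0.0002 0.0001]
[0.87516665 0.29771152 0.14440613]
```

Emit:
arm_command --steps '[{"dx": 0,"dy": 0,"dz": 0,"rx": 0,"ry": 0,"rz": 0,"claw": 0.1},{"dx": 0,"dy": 0,"dz": 0,"rx": 0,"ry": 0,"rz": 0,"claw": -0.2},{"dx": 0,"dy": 0,"dz": 0,"rx": 0,"ry": 0,"rz": 0,"claw": -0.3},{"dx": 0,"dy": 0,"dz": -0.03,"rx": 0,"ry": 0,"rz": 0,"claw": -0.3},{"dx": 0,"dy": 0,"dz": -0.07,"rx": 0,"ry": 0,"rz": 0,"claw": -0.3},{"dx": -0.05,"dy": 0,"dz": -0.06,"rx": 0,"ry": 0,"rz": 0,"claw": -0.3},{"dx": -0.06,"dy": -0.02,"dz": -0.04,"rx": 0,"ry": 0,"rz": 0,"claw": -0.3},{"dx": 0,"dy": 0,"dz": 0,"rx": 0,"ry": 0,"rz": 0,"claw": -0.3},{"dx": 0,"dy": 0,"dz": 0,"rx": 0,"ry": 0,"rz": 0,"claw": -0.3}]'

```text
t: 26.48
eef_pos: [500.1, -283.1, 181.5]
tcp_rot: [-3.141, 0.001, 1.577]
ft_force: [-0.0, 0.3, 0.3]
opening: 0.652
```

```bash
python3 - <<'E'
from h import *
c,p,d=shot('wrist','w7'); print(env.state()['eef_pos'],env.state()['qvel'].round(3))
E
```

```text
[ 500.25781147 -282.96791786  181.4478628 ] [ 0.013  0.008  0.003 -0.    -0.001  0.001]
```

View pics/w7.png

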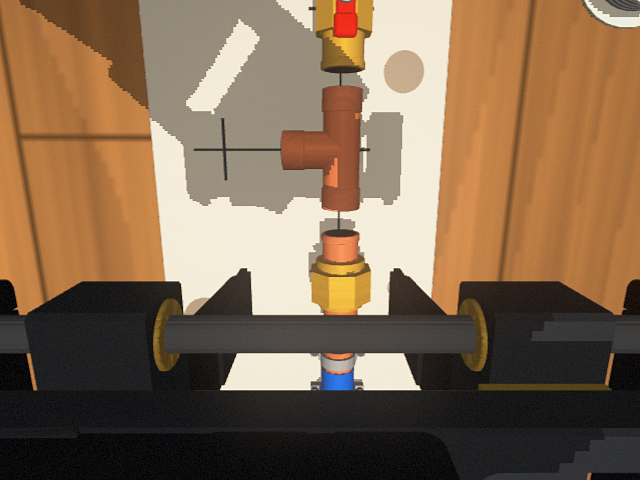

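The tee sits on the middle cross at (341,150) with its branch along the line to the front cross at (224,150). I'll measure it and recompute the drain cock pick.

```bash
python3 - <<'E'
from h import *
c,p,d=load('w7'); ks,m=blobs(p,[(270,78),(372,78),(372,216),(270,216)],smin=110,vmin=60); k=max(ks,key=cv2.contourArea)
q=onz(c,k[:,0],27.5)[:,:2]; Q0=np.array([516.2,-222.8]); a=np.radians(90.3)
for it in range(5):
    ey=np.array([np.cos(a),np.sin(a)]); ex=np.array([np.sin(a),-np.cos(a)])
    Q=(q-Q0); x=Q@ex; y=Q@ey; ss=[];mm=[]
    for b in list(range(-40,-21,3))+list(range(22,41,3)):
        s=(abs(y-b)<2)&(abs(x)<25)
        if s.sum()>1 and np.ptp(x[s])>20: ss.append(b);mm.append((x[s].max()+x[s].min())/2)
    g=np.polyfit(ss,mm,1); Q0=Q0+ex*g[1]; a-=g[0]
    mb=[]
    for b in range(-44,-20,2):
        s=(abs(x-b)<2)&(abs(y)<25)
        if s.sum()>1 and np.ptp(y[s])>20: mb.append((y[s].max()+y[s].min())/2)
    yb=np.mean(mb); ye=(y.max()+y.min())/2; Q0=Q0+ey*(yb+ye)/2
print('tee',Q0.round(1),np.degrees(a),yb,ye,np.ptp(y),x.min(),x.max())
B=line3(c,np.r_[dark(p,'h',range(198,220),150,5),dark(p,'h',range(230,276),150,5)],12)
F=line3(c,np.r_[dark(p,'v',range(122,146),224,5),dark(p,'v',range(155,177),225,5)],12)
print('front',inter(B,F),np.degrees(np.arctan2(B[1][1],B[1][0])))
# drain from w6 and w2 : axis from brass contour slices, centre from mid of ends minus (34-42)/2
for n,poly in(('w6',[(440,15),(505,15),(505,140),(440,140)]),('w2',[(150,95),(255,95),(255,150),(150,150)])):
    c,p,d=load(n); ks,m=blobs(p,poly); k=max(ks,key=cv2.contourArea)
    x=slicefit(c,k,17,list(range(-34,-18,3))+list(range(22,36,3))); print(n,x)
    ang=np.radians(x[1]); e=np.array([np.cos(ang),np.sin(ang)]); print('  +-4',x[0]+4*e,x[0]-4*e)
go([560,250,190],1.5755)
E
```

```text
tee [ 517.  -222.7] 90.21825245072753 0.15787589743455457 -0.15787590153956899 95.25046290237717 -47.390090487079554 15.268894950072673
front [ 421.18857 -223.09166] 0.36516565
w6 (array([496.57090266, 313.25761598]), np.float64(152.3006174413692), np.float64(77.53047635754649))
  +-4 [493.02930812 315.11694599] [500.1124972  311.39828596]
w2 (array([496.80436901, 312.92984454]), np.float64(151.88819771877547), np.float64(79.76839649625843))
  +-4 [493.27624971 314.81461886] [500.33248831 311.04507023]
pos [ 500.3 -283.   181.4] rot [-3.1413e+00  1.0000e-03  1.5773e+00] t 26.525
shift frac in current axes [ 0.6657  0.079  -0.0113] in final axes [ 0.6659  0.0778 -0.0107]  turn frac [-0.0002  0.0006  0.0012]
```

Emit:
arm_command --steps '[{"dx": 0.0685,"dy": 0.008,"dz": -0.001,"rx": 0,"ry": 0,"rz": 0,"claw": -0.3},{"dx": 0.0685,"dy": 0.008,"dz": -0.001,"rx": 0,"ry": 0,"rz": 0,"claw": -0.3},{"dx": 0.0685,"dy": 0.008,"dz": -0.001,"rx": 0,"ry": 0,"rz": 0,"claw": -0.3},{"dx": 0.0685,"dy": 0.008,"dz": -0.001,"rx": 0,"ry": 0,"rz": 0,"claw": -0.3},{"dx": 0.0685,"dy": 0.008,"dz": -0.001,"rx": 0,"ry": 0,"rz": 0,"claw": -0.3},{"dx": 0.0685,"dy": 0.008,"dz": -0.001,"rx": 0,"ry": 0,"rz": 0,"claw": -0.3},{"dx": 0.0685,"dy": 0.008,"dz": -0.001,"rx": 0,"ry": 0,"rz": 0,"claw": -0.3},{"dx": 0.0685,"dy": 0.008,"dz": -0.001,"rx": 0,"ry": 0,"rz": 0,"claw": -0.3},{"dx": 0.0685,"dy": 0.008,"dz": -0.001,"rx": 0,"ry": 0,"rz": 0,"claw": -0.3},{"dx": 0.0685,"dy": 0.008,"dz": -0.001,"rx": 0,"ry": 0,"rz": 0,"claw": -0.3}]'

```text
t: 27.78
eef_pos: [554.2, 290.2, 179.0]
tcp_rot: [-3.124, -0.001, 1.584]
ft_force: [0.6, -0.5, 0.5]
opening: 0.651
```

Emit:
arm_command --steps '[{"dx": 0,"dy": 0,"dz": 0,"rx": 0,"ry": 0,"rz": -0.112,"claw": -0.3},{"dx": 0,"dy": 0,"dz": 0,"rx": 0,"ry": 0,"rz": -0.112,"claw": -0.3},{"dx": 0,"dy": 0,"dz": 0,"rx": 0,"ry": 0,"rz": -0.112,"claw": -0.3},{"dx": 0,"dy": 0,"dz": 0,"rx": 0,"ry": 0,"rz": -0.112,"claw": -0.3},{"dx": 0,"dy": 0,"dz": 0,"rx": 0,"ry": 0,"rz": -0.112,"claw": -0.3},{"dx": 0,"dy": 0,"dz": 0,"rx": 0,"ry": 0,"rz": -0.1,"claw": -0.3},{"dx": 0,"dy": 0,"dz": 0,"rx": 0,"ry": 0,"rz": 0,"claw": -0.3},{"dx": 0,"dy": 0,"dz": 0,"rx": 0,"ry": 0,"rz": 0,"claw": -0.3}]'

```text
t: 28.78
eef_pos: [544.5, 301.9, 168.4]
tcp_rot: [-3.121, -0.027, 2.665]
ft_force: [-0.7, 0.3, 1.1]
opening: 0.647
```

```bash
python3 - <<'E'
from h import *
c,p,d=shot('wrist','w8'); print(env.state()['qvel'].round(3))
go([500.2,311.2,60],np.radians(152))
E
```

```text
[-0.007 -0.004 -0.004 -0.003  0.002 -0.015]
pos [544.5 301.8 168.4] rot [-3.1212 -0.0272  2.665 ] t 28.825
shift frac in current axes [ 0.0509 -0.0122  0.1372] in final axes [ 0.0544 -0.0157  0.1354]  turn frac [-0.0131 -0.0173  0.0079]
```

View pics/w8.png

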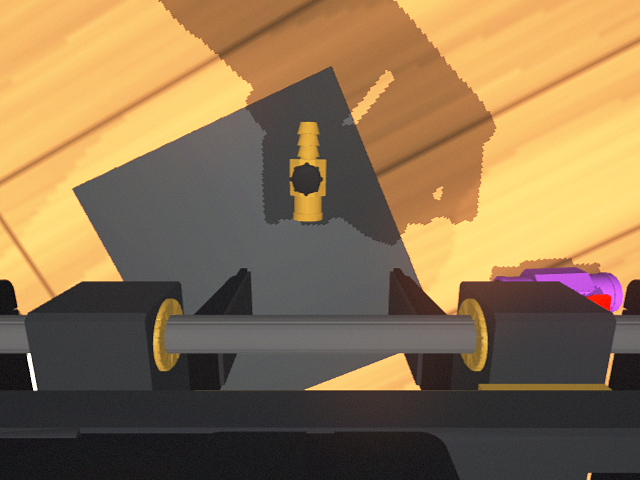

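```bash
python3 - <<'E'
from h import *
c,p,d=load('w8'); ks,m=blobs(p,[(282,110),(335,110),(335,226),(282,226)]); k=max(ks,key=cv2.contourArea)
x=slicefit(c,k,17,list(range(-34,-18,3))+list(range(22,36,3)),np.radians(152)); a=np.radians(x[1]); e=np.array([np.cos(a),np.sin(a)]); print(x,'body',x[0]-4*e)
hole=[(u,v) for v in range(160,197) for u in range(288,328) if p[v,u].max()<60]; print('knob',onz(c,np.mean(hole,0),45)[0],len(hole), np.mean(hole,0))
q=onz(c,k[:,0],17)[:,:2]; n=np.array([-e[1],e[0]]); Q=q-x[0]; t=Q@n; s=Q@e; wide=abs(t)>13.; print('octagon s range',s[wide].min(),s[wide].max(),'->body at',x[0]+e*(s[wide].min()+s[wide].max())/2)
v,u=178,308; print('knob top z',dep(c,(u,v),np.median(d[v-3:v+4,u-3:u+4]))[0])
E
```

```text
(array([498.19018735, 312.30052392]), np.float64(152.03640691915615), np.float64(77.83294442326388)) body [501.72317025 310.42488222]
knob [501.11644698 310.963553    45.        ] 653 [305.92343032 179.14548239]
octagon s range -17.837327422100383 10.917498656303781 ->body at [501.24614194 310.678134  ]
knob top z [501.00573607 312.86426851  47.29473067]
```

Emit:
arm_command --steps '[{"dx": 0,"dy": 0,"dz": 0,"rx": -0.013,"ry": -0.0173,"rz": 0.008,"claw": -0.3},{"dx": 0,"dy": 0,"dz": 0,"rx": 0,"ry": 0,"rz": 0,"claw": -0.3},{"dx": 0.025,"dy": -0.007,"dz": 0.045,"rx": 0,"ry": 0,"rz": 0,"claw": -0.3},{"dx": 0.025,"dy": -0.007,"dz": 0.045,"rx": 0,"ry": 0,"rz": 0,"claw": -0.3},{"dx": 0,"dy": 0,"dz": 0.035,"rx": 0,"ry": 0,"rz": 0,"claw": -0.3},{"dx": 0,"dy": 0,"dz": 0,"rx": 0,"ry": 0,"rz": 0,"claw": -0.3}]'

```text
t: 29.58
eef_pos: [503.4, 311.7, 66.2]
tcp_rot: [-3.142, -0.0, 2.644]
ft_force: [0.6, 0.7, 0.2]
opening: 0.649
```

```bash
python3 - <<'E'
from h import *
go([501.2,310.8,5.5],np.radians(152))
E
```

```text
pos [503.4 311.7  66.2] rot [-3.1416e+00 -3.0000e-04  2.6445e+00] t 29.575
shift frac in current axes [ 0.0019 -0.0024  0.0759] in final axes [ 0.0019 -0.0024  0.0759]  turn frac [-0.     -0.0002 -0.0054]
```

Emit:
arm_command --steps '[{"dx": 0.0019,"dy": -0.0024,"dz": 0.01,"rx": 0,"ry": 0,"rz": -0.0054,"claw": -0.3},{"dx": 0,"dy": 0,"dz": 0.03,"rx": 0,"ry": 0,"rz": 0,"claw": -0.3},{"dx": 0,"dy": 0,"dz": 0.02,"rx": 0,"ry": 0,"rz": 0,"claw": -0.3},{"dx": 0,"dy": 0,"dz": 0,"rx": 0,"ry": 0,"rz": 0,"claw": -0.3}]'

```text
t: 30.08
eef_pos: [503.3, 311.3, 19.8]
tcp_rot: [3.138, 0.002, 2.653]
ft_force: [-0.0, 0.7, 0.3]
opening: 0.65
```

```bash
python3 - <<'E'
from h import *
go([501.2,310.8,5.5],np.radians(152))
E
```

```text
pos [503.3 311.3  19.8] rot [3.1377e+00 2.4000e-03 2.6526e+00] t 30.075
shift frac in current axes [ 0.002  -0.0019  0.0179] in final axes [ 0.002  -0.0018  0.0179]  turn frac [ 0.0025  0.0015 -0.0002]
```

Emit:
arm_command --steps '[{"dx": 0.0025,"dy": -0.0025,"dz": 0.01,"rx": 0.0025,"ry": 0.0015,"rz": 0,"claw": -0.3},{"dx": 0,"dy": 0,"dz": 0.008,"rx": 0,"ry": 0,"rz": 0,"claw": -0.3},{"dx": 0,"dy": 0,"dz": 0,"rx": 0,"ry": 0,"rz": 0,"claw": -0.3}]'

```text
t: 30.45
eef_pos: [501.1, 310.7, 5.9]
tcp_rot: [3.14, 0.001, 2.652]
ft_force: [0.5, -0.5, 0.3]
opening: 0.647
```

```bash
python3 - <<'E'
from h import *
go([501.2,310.8,5.5],np.radians(152))
E
```

```text
pos [501.1 310.7   5.9] rot [3.1404e+00 1.0000e-03 2.6524e+00] t 30.45
shift frac in current axes [-0.0001  0.0001  0.0005] in final axes [-0.0001  0.0001  0.0005]  turn frac [ 0.0008  0.0007 -0.0003]
```

Emit:
arm_command --steps '[{"dx": 0,"dy": 0,"dz": 0,"rx": 0.0008,"ry": 0.0007,"rz": 0,"claw": 0},{"dx": 0,"dy": 0,"dz": 0,"rx": 0,"ry": 0,"rz": 0,"claw": 1},{"dx": 0,"dy": 0,"dz": 0,"rx": 0,"ry": 0,"rz": 0,"claw": 1},{"dx": 0,"dy": 0,"dz": 0,"rx": 0,"ry": 0,"rz": 0,"claw": 1},{"dx": 0,"dy": 0,"dz": 0,"rx": 0,"ry": 0,"rz": 0,"claw": 1}]'

```text
t: 31.08
eef_pos: [501.4, 310.9, 6.6]
tcp_rot: [3.141, 0.0, 2.653]
ft_force: [0.2, 0.7, -0.6]
opening: 0.292
```

```bash
python3 - <<'E'
from h import *
s=env.state(); print(s['opening']*95)
Rt=Rn.from_euler('xyz',s['tcp_rot']).as_matrix(); print(Rt.T@(np.array([501.2,310.8,17])-s['eef_pos']))
go([421.2,-223.1,150],np.pi+.005)
E
```

```text
27.73484350172601
[  0.11805445  -0.15940481 -10.44236926]
pos [501.4 310.9   6.6] rot [3.1410e+00 4.0000e-04 2.6526e+00] t 31.075
shift frac in current axes [-0.2251 -0.6362 -0.1796] in final axes [ 0.1036 -0.667  -0.1793]  turn frac [ 3.000e-04  4.000e-04 -3.145e-01]
```

Emit:
arm_command --steps '[{"dx": 0,"dy": 0,"dz": -0.06,"rx": 0,"ry": 0,"rz": 0,"claw": 1},{"dx": 0,"dy": 0,"dz": -0.07,"rx": 0,"ry": 0,"rz": -0.105,"claw": 1},{"dx": 0,"dy": 0,"dz": -0.05,"rx": 0,"ry": 0,"rz": -0.105,"claw": 1},{"dx": 0,"dy": 0,"dz": 0,"rx": 0,"ry": 0,"rz": -0.1,"claw": 1},{"dx": 0,"dy": 0,"dz": 0,"rx": 0,"ry": 0,"rz": 0,"claw": 1},{"dx": 0.011,"dy": -0.07,"dz": 0,"rx": 0,"ry": 0,"rz": 0,"claw": 1},{"dx": 0.011,"dy": -0.07,"dz": 0,"rx": 0,"ry": 0,"rz": 0,"claw": 1},{"dx": 0.011,"dy": -0.07,"dz": 0,"rx": 0,"ry": 0,"rz": 0,"claw": 1},{"dx": 0.011,"dy": -0.07,"dz": 0,"rx": 0,"ry": 0,"rz": 0,"claw": 1}]'

```text
t: 32.2
eef_pos: [465.0, 83.3, 151.6]
tcp_rot: [-3.14, -0.005, 3.141]
ft_force: [1.7, -0.4, -2.2]
opening: 0.292
```

```bash
python3 - <<'E'
from h import *
print(env.state()['opening']*95)
go([421.2,-223.1,150],np.pi+.005)
E
```

```text
27.76302286899006
pos [465.   83.3 151.6] rot [-3.1404 -0.0048  3.1413] t 32.2
shift frac in current axes [ 0.0547 -0.383   0.0027] in final axes [ 0.0567 -0.3827  0.0019]  turn frac [-0.0008 -0.003  -0.0034]
```

Emit:
arm_command --steps '[{"dx": 0.01,"dy": -0.07,"dz": 0,"rx": 0,"ry": -0.003,"rz": -0.003,"claw": 1},{"dx": 0.01,"dy": -0.07,"dz": 0,"rx": 0,"ry": 0,"rz": 0,"claw": 1},{"dx": 0.01,"dy": -0.07,"dz": 0,"rx": 0,"ry": 0,"rz": 0,"claw": 1},{"dx": 0.01,"dy": -0.07,"dz": 0,"rx": 0,"ry": 0,"rz": 0,"claw": 1},{"dx": 0.01,"dy": -0.06,"dz": 0,"rx": 0,"ry": 0,"rz": 0,"claw": 1},{"dx": 0,"dy": 0,"dz": 0,"rx": 0,"ry": 0,"rz": 0,"claw": 1},{"dx": 0,"dy": 0,"dz": 0,"rx": 0,"ry": 0,"rz": 0,"claw": 1}]'

```text
t: 33.08
eef_pos: [419.3, -199.4, 148.8]
tcp_rot: [3.141, -0.005, 3.113]
ft_force: [-0.1, 0.5, -1.5]
opening: 0.292
```

```bash
python3 - <<'E'
from h import *
go([421.2,-223.1,60],np.pi+.005)
E
```

```text
pos [ 419.3 -199.4  148.8] rot [ 3.1406 -0.0047  3.1128] t 33.075
shift frac in current axes [-0.0037 -0.0296  0.1109] in final axes [-0.0022 -0.0296  0.111 ]  turn frac [ 0.0007 -0.003  -0.0215]
```

Emit:
arm_command --steps '[{"dx": -0.0022,"dy": -0.029,"dz": 0.02,"rx": 0.0007,"ry": -0.003,"rz": -0.0215,"claw": 1},{"dx": 0,"dy": 0,"dz": 0.045,"rx": 0,"ry": 0,"rz": 0,"claw": 1},{"dx": 0,"dy": 0,"dz": 0.045,"rx": 0,"ry": 0,"rz": 0,"claw": 1},{"dx": 0,"dy": 0,"dz": 0,"rx": 0,"ry": 0,"rz": 0,"claw": 1},{"dx": 0,"dy": 0,"dz": 0,"rx": 0,"ry": 0,"rz": 0,"claw": 1}]'

```text
t: 33.7
eef_pos: [422.4, -218.1, 59.6]
tcp_rot: [3.142, 0.001, -3.135]
ft_force: [0.0, -0.5, -2.4]
opening: 0.293
```

```bash
python3 - <<'E'
from h import *
go([421.2,-223.1,15.8],np.pi+.005)
E
```

```text
pos [ 422.4 -218.1   59.6] rot [ 3.1416e+00  7.0000e-04 -3.1352e+00] t 33.7
shift frac in current axes [ 0.0016 -0.0063  0.0548] in final axes [ 0.0016 -0.0063  0.0548]  turn frac [0.     0.0004 0.0009]
```

Emit:
arm_command --steps '[{"dx": 0.0016,"dy": -0.0063,"dz": 0.02,"rx": 0,"ry": 0.0004,"rz": 0.0009,"claw": 1},{"dx": 0,"dy": 0,"dz": 0.018,"rx": 0,"ry": 0,"rz": 0,"claw": 1},{"dx": 0,"dy": 0,"dz": 0.008,"rx": 0,"ry": 0,"rz": 0,"claw": 1},{"dx": 0,"dy": 0,"dz": 0,"rx": 0,"ry": 0,"rz": 0,"claw": 1}]'

```text
t: 34.2
eef_pos: [422.2, -223.6, 22.3]
tcp_rot: [-3.14, 0.003, -3.137]
ft_force: [-0.7, 0.6, -3.1]
opening: 0.293
```

```bash
python3 - <<'E'
from h import *
go([421.2,-223.1,15.8],np.pi+.005)
E
```

```text
pos [ 422.2 -223.6   22.3] rot [-3.1396e+00  2.8000e-03 -3.1366e+00] t 34.2
shift frac in current axes [0.0012 0.0007 0.0082] in final axes [0.0012 0.0007 0.0082]  turn frac [-0.0013  0.0018 -0.    ]
```

Emit:
arm_command --steps '[{"dx": 0.0012,"dy": 0.0007,"dz": 0.005,"rx": -0.0013,"ry": 0.0018,"rz": 0,"claw": 1},{"dx": 0,"dy": 0,"dz": 0.0035,"rx": 0,"ry": 0,"rz": 0,"claw": 1},{"dx": 0,"dy": 0,"dz": 0,"rx": 0,"ry": 0,"rz": 0,"claw": 1}]'

```text
t: 34.58
eef_pos: [421.4, -223.2, 15.6]
tcp_rot: [-3.141, 0.001, -3.137]
ft_force: [-0.1, 0.0, -1.6]
opening: 0.29
```

```bash
python3 - <<'E'
from h import *
go([421.2,-223.1,15.8],np.pi+.005)
E
```

```text
pos [ 421.4 -223.2   15.6] rot [-3.1412e+00  5.0000e-04 -3.1368e+00] t 34.575
shift frac in current axes [ 0.0002  0.0002 -0.0003] in final axes [ 0.0002  0.0002 -0.0003]  turn frac [-0.0002  0.0003 -0.0001]
```

Emit:
arm_command --steps '[{"dx": 0,"dy": 0,"dz": 0,"rx": 0,"ry": 0,"rz": 0,"claw": 0.1},{"dx": 0,"dy": 0,"dz": 0,"rx": 0,"ry": 0,"rz": 0,"claw": -0.1},{"dx": 0,"dy": 0,"dz": 0,"rx": 0,"ry": 0,"rz": 0,"claw": -0.1},{"dx": 0,"dy": 0,"dz": -0.03,"rx": 0,"ry": 0,"rz": 0,"claw": -0.1},{"dx": 0,"dy": 0,"dz": -0.07,"rx": 0,"ry": 0,"rz": 0,"claw": -0.1},{"dx": 0,"dy": 0,"dz": -0.075,"rx": 0,"ry": 0,"rz": 0,"claw": -0.1},{"dx": -0.05,"dy": 0,"dz": -0.05,"rx": 0,"ry": 0,"rz": 0,"claw": -0.1},{"dx": -0.07,"dy": 0,"dz": -0.02,"rx": 0,"ry": 0,"rz": 0,"claw": -0.1},{"dx": -0.05,"dy": 0,"dz": 0,"rx": 0,"ry": 0,"rz": 0,"claw": -0.1},{"dx": 0,"dy": 0,"dz": 0,"rx": 0,"ry": 0,"rz": 0,"claw": -0.1}]'

```text
t: 35.83
eef_pos: [560.8, -222.4, 219.8]
tcp_rot: [-3.14, 0.003, -3.138]
ft_force: [-0.5, 1.5, -0.5]
opening: 0.548
```

Emit:
arm_command --steps '[{"dx": 0,"dy": 0,"dz": 0,"rx": 0,"ry": 0,"rz": 0,"claw": -0.1},{"dx": 0,"dy": 0,"dz": 0,"rx": 0,"ry": 0,"rz": 0,"claw": -0.1}]'

```text
t: 36.08
eef_pos: [559.3, -222.1, 219.3]
tcp_rot: [-3.141, 0.001, -3.138]
ft_force: [-0.2, -0.3, -0.4]
opening: 0.549
```

```bash
python3 - <<'E'
from h import *
c,p,d=shot('wrist','w9'); print(env.state()['eef_pos'],env.state()['qvel'].round(3)); shot('scene','s9')
E
```

```text
[ 559.23237196 -222.18692589  219.33182521] [-0.001 -0.002 -0.007  0.002  0.001  0.003]
```

View pics/w9.png

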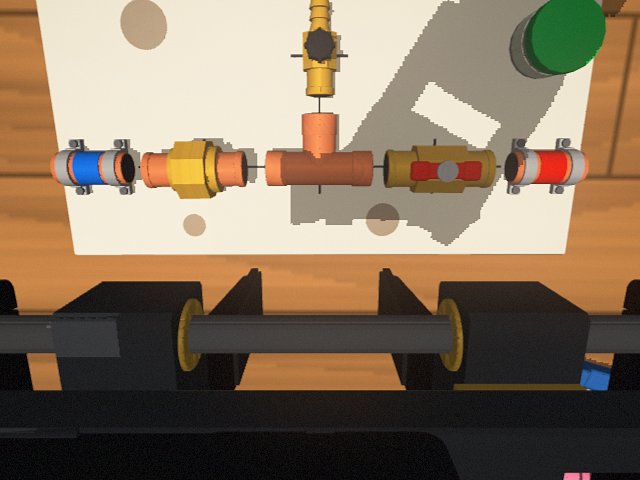

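View pics/s9.png

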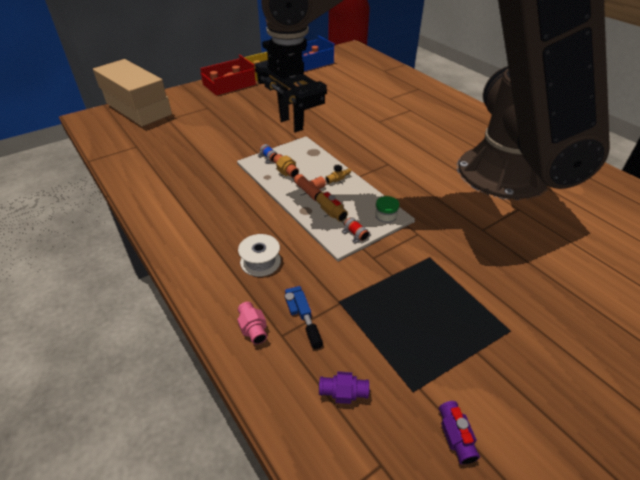

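All four are laid out in line. I'll measure them again from this view.

```bash
python3 - <<'E'
from h import *
c,p,d=load('w9')
def get(poly,z,bs,a0):
    ks,m=blobs(p,poly); k=max(ks,key=cv2.contourArea); return slicefit(c,k,z,bs,a0),k
r,k=get([(378,140),(502,140),(502,200),(378,200)],32,list(range(-42,-22,3))+list(range(24,43,3)),np.pi/2); print('valve',r)
r,k=get([(136,135),(252,135),(252,205),(136,205)],36,list(range(-40,-20,3))+list(range(22,41,3)),np.pi/2); print('union',r)
r,k=get([(260,152),(376,152),(376,190),(260,190)],27.5,list(range(-42,-22,3))+list(range(24,43,3)),np.pi/2); print('tee run (upper side cut by branch)',r)
r,k=get([(295,0),(345,0),(345,100),(295,100)],26,list(range(-28,-15,3))+list(range(20,36,3)),0.0); print('drain axis (hose end may be cut)',r)
q=onz(c,k[:,0],26)[:,:2]; print('drain x range',q[:,0].min(),q[:,0].max()); w=q[abs(q[:,1]+223.1)>12.8]; print('oct x',w[:,0].min(),w[:,0].max(),'y',q[:,1].min(),q[:,1].max())
hub=[(u,v) for v in range(155,187) for u in range(432,465) if np.ptp(p[v,u].astype(int))<25 and 100<p[v,u].mean()<230]; print('hub',onz(c,np.mean(hub,0),62.5))
# heights above board
for n,(u,v) in dict(hub=(448,171),nut=(192,160),tee=(320,168),knob=(320,45)).items(): print(n,dep(c,(u,v),np.median(d[v-2:v+3,u-2:u+3]))[0].round(1))
c2,p2,_=shot('top','t9')
E
```

```text
valve (array([ 516.66303433, -116.11647639]), np.float64(90.23783778897602), np.float64(96.78735861116058))
union (array([ 517.81154293, -332.59535094]), np.float64(91.20286561710279), np.float64(91.28068972001563))
tee run (upper side cut by branch) (array([ 517.22364098, -222.83273333]), np.float64(90.23036840972988), np.float64(96.02598168583877))
drain axis (hose end may be cut) (array([ 418.77952966, -222.59959397]), np.float64(179.95771770137085), np.float64(73.05966041169978))
drain x range 382.25466830068683 455.30155492807904
oct x 405.98167474157276 436.05643134531135 y -237.25654210336427 -208.67035472671725
hub [[ 516.43098564 -119.41455532   62.5       ]]
hub [ 516.5 -118.8   62. ]
nut [ 508.7 -324.8   60.2]
tee [ 515.8 -221.8   41.9]
knob [ 422.3 -222.1   55.9]
```

```bash
python3 - <<'E'
from h import *
a=load('top1')[1];b=load('t9')[1]
cv2.imwrite('pics/cmp.png',np.vstack([cv2.resize(x[115:365,90:550],None,fx=1.3,fy=1.15) for x in(a,b)])[:,:,::-1])
E
```

```text
(no output)
```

View pics/cmp.png

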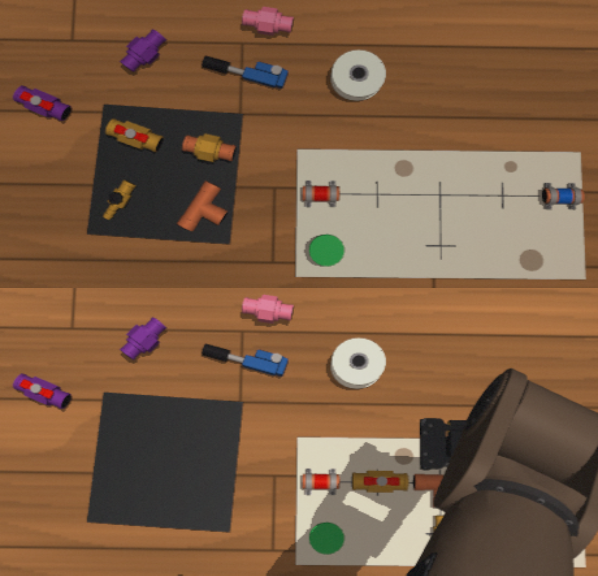

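```bash
python3 - <<'E'
from h import *
a=load('top1')[1];b=load('t9')[1]
for n,x0,x1,y0,y1,lo,hi in(('flux',315,365,310,355,(40,100,30),(85,255,255)),('cutter',270,320,160,200,(100,100,30),(130,255,255))):
    for im in(a,b):
        m=cv2.inRange(cv2.cvtColor(im,cv2.COLOR_RGB2HSV),lo,hi)[y0:y1,x0:x1]; M=cv2.moments(m,True); print(n,round(M['m10']/M['m00']+x0,2),round(M['m01']/M['m00']+y0,2))
for im in(a,b):
    m=cv2.inRange(cv2.cvtColor(im,cv2.COLOR_RGB2HSV),(0,0,110),(180,60,255))[150:210,335:395]; M=cv2.moments(m,True); print('spool',round(M['m10']/M['m00']+335,2),round(M['m01']/M['m00']+150,2))
print(env.state()['t'],env.state()['ft_force']); env.job_done()
E
```

```text
flux 340.56 332.13
flux 340.69 332.0
cutter 293.54 180.16
cutter 293.49 180.13
spool 365.34 179.28
spool 365.01 179.98
36.225 [ 2.60344760e-01 -2.63970343e-04  4.47348200e-01]
the job is handed in; nothing more can be done
```

All four fittings are on their crosses and the job is handed in at 36.2 s of the 104 s allowed. I placed the valve, union, tee and drain cock in that order.

| Fitting | Offset from its cross (last good view) | Angle to the drawn line |
|---|---|---|
| Valve | about 1.2 mm along the line, 0.9 mm across | within 0.3° |
| Union | about 1.1 mm along the line, 0.8 mm across | about 0.6° off in the near-overhead view |
| Tee | under 1 mm, branch along the line to the front cross | within 0.1° |
| Drain cock | within about 1 mm | within 0.4° |

- **Orientation:** The red handle and black knob are on top, and the hose tail points away from the tee. The heights I measured on top of each fitting agree with it lying flat on the board.
- **Bystanders:** The flux pot and cutter moved no more than 0.15 px between the first and last top views. The spool reading shifted about 0.8 px; the scene looks the same, and I put this down to changed shadow.
- **Disagreement:** The last view sees the valve and union at a slant. It put the valve 1.5 mm to the other side and the union 4.8 mm off and 0.9° askew. I trusted the earlier near-overhead views instead and did not nudge either one.
- **Not checked:** The arm hid the union, tee and drain cock in the last top view, so I did not measure them from there.

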